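# Lock the specimen drawer for transport with an R-clip

### The job

Push the oak specimen drawer fully shut, so that the steel pin stands out through the eye of its brass hasp plate. Then take the R-clip from its oak stand, feel gently along the top of the pin for its hole, and press the clip's straight leg down through the hole until the bow springs over the pin and the clip sits fully home, upright; never press the clip on the pin or plate harder than about 2 kg (20 N). Let go of it and leave all the other things where they are.

Things in the scene. Friction and masses are not known exactly. Their poses are not given: they have to be found in the camera images.
- cab: Low oak drawer unit standing on the desk, 260 deep (its x) x 340 wide (its y) x 100 mm high, one drawer. Origin: centre of its underside. Its front looks along its own -x; the shut drawer's front face is at x = -130 mm. It is fixed to the desk.
- cab_drawer0 (a joint): How far the drawer is out, m: 0 is fully shut, positive is drawn out along the unit's -x (starts 0.05 to 0.09). It slides with about 1 N of friction.
- cab_drawer0_handle (a point): On the drawer's turned walnut knob, 35 mm in front of the drawer front, mid width, 62 mm above the desk; moves with the drawer. The knob ends about 12 mm farther out. Axes as cab.
- hasp_eye (a point): Centre of the eye (27 mm across) of the upright brass hasp plate on the drawer's front, on the plate's front face; moves with the drawer. Plate 4 mm thick, 44 mm wide, its top 21 mm above this point. With the drawer shut this point is at pin_root. The pin's brass bracket behind it, on the unit's top, reaches 18 mm above the pin's axis. Axes as cab.
- pin_root (a point): Fixed to the unit: point on the locking pin's axis, 134 mm ahead of (-x), 85 mm to +y of and 125 mm above the unit's origin; axes as cab. Pin: level steel bar 20 mm across along x, jutting to -x. Its one vertical through hole, 8 mm wide barely countersunk, lies anywhere 14 to 36 mm ahead of here: end play, stiff, not measured, to be felt or seen. Pin ends 14 mm beyond it.
- clip_coil (a point): R-clip of 5 mm steel wire, 60 g, upright in the oak stand; this is the centre of its double coil, at its top: a disc 26 mm across and 10 mm thick along x; pinch it across x. Clip axes: z up along the straight leg, y in the clip's plane from leg to bow, x across the plane. Fully home the pin's axis is 48 mm below this point, where a rigid shoulder of the clip stops on the pin.
- clip_tip (a point): Tip (chamfered 1.5 mm) of the clip's straight leg, 98 mm straight below the coil's centre; axes as clip_coil. In the stand the leg is in a 6.5 mm hole 27.5 mm deep (lift it 30 mm or more) and may lean by up to 0.06 rad. The leg is about 30 mm into the pin's hole before the bow meets the pin.
- bow (a joint): Opening of the clip's sprung bow, rad: 0 relaxed, about 0.2 at the widest part of the pin, near 0 again once sprung over. It turns about a point 37 mm below the coil's centre, spring 0.8 Nm/rad; its flared end is at y = 17 mm, 70 mm below the coil's centre. It takes about 10 N of push to pass over the pin. It may lie on either side of the pin. Let go, the clip leans up to 0.25 rad in the loose hole.
- stand: Shallow walnut box with cork floor, 160 (x) x 120 (y) x 28 mm high, fixed to the desk, origin at the centre of its underside. In it, 35 mm to its -x side, an oak block 36 x 60 mm with its top 40 mm above the desk holds the clip.
- vial: Frosted glass vial with cork, 22 mm across, 52 mm high, standing in the walnut box; leave alone. Origin: centre of its underside.
- probe: Steel dissecting probe lying across the top of the drawer unit, 157 mm long, 8 mm thick; leave alone. Origin on its support under its middle.
- dish: Pale jade-green ceramic dish with a fluted edge, 98 mm across, 26 mm high; leave alone. Origin: centre of its underside.
- jar: Amber glass jar, 52 mm across, 75 mm high; leave alone. Origin: centre of its underside.
- forceps: Steel forceps lying on the desk, 115 mm long; leave alone. Origin on the desk under their middle.
- loupe: Black loupe, 48 mm across, 22 mm high; leave alone. Origin: centre of its underside.

How it is judged (in metres and radians):
On the way, in this order (a step that is already met when the one before it is completed fails the run):
1. the drawer is pushed fully shut (within 4 mm) (value of joint cab_drawer0 below 0.004 m), for 0.2 s.
2. with the drawer shut, the clip's straight leg is through the pin's hole (its tip more than 15 mm below the pin's axis) (value of joint cab_drawer0 below 0.004 m and z of clip_tip in the frame of pin_root between -0.06 and -0.015 m and y of clip_tip in the frame of pin_root between -0.01 and 0.01 m and x of clip_tip in the frame of pin_root between -0.045 and -0.005 m), for 0.1 s.
At the end, for the whole second after the job is handed in: The drawer is shut (within 4 mm); the clip's leg is through the pin's hole with the coil's centre 41 to 52 mm above the pin's axis, upright but for its natural lean in the loose hole (under 0.3 rad); the bow has sprung in again under the pin (opening under 0.06 rad); the clip is let go and at rest (value of joint cab_drawer0 below 0.004 m and z of clip_coil in the frame of pin_root between 0.041 and 0.052 m and z of clip_tip in the frame of pin_root below -0.042 m and y of clip_coil in the frame of pin_root between -0.011 and 0.011 m and y of clip_tip in the frame of pin_root between -0.016 and 0.016 m and x of clip_tip in the frame of pin_root between -0.05 and -0.001 m and angle between clip_coil's own z axis and vertical below 0.3 rad and value of joint bow below 0.06 rad and linear speed of clip below 0.02 m/s); the robot touches nothing.
It fails at once if the clip presses on the drawer unit, its plate or its pin with more than 20 N (contact force between clip and cab above 20 N).
It fails at once if one of the other things is moved by more than 25 mm (distance of any of vial, probe, dish, jar, forceps, loupe from where it was at the start of the episode above 0.025 m).
It also fails if it takes over 72 s, if anything falls off the work surface, if the arm or the gripper's body presses on something with over 40 N, if the wrist force passes 120 N, or if a joint passes its speed limit or range.

### The arm

A 7-joint arm with a two-finger parallel gripper is mounted at the origin on the work surface. World frame = base frame: x ahead of the robot, y to its left, z up, the work surface at z = 0. Lengths are in mm, angles in rad, forces in N, time in s.
With the tool pointing down it reaches from about 400 to 875 mm from the base axis. Payload 4.4 kg.
Tool frame: the origin (TCP) lies at the very end of the fingers, on their centre line; the grasp point (between the pads) lies 19 mm behind it; z points along the fingers, x is the direction in which the jaws open and shut, and the axes are right-handed (so a half turn about z gives the same grasp; the last joint's range is limited). The gripper opens to 85 mm and grips with 20 to 120 N. Pads are 22 mm wide; open, the fingers measure 114 mm over their backs; the gripper's body (76 mm by 85 mm) begins 54 mm behind the grasp point. The pads swing forward as they close: fully open they stand 13 mm farther back than shut.
Start: joints at [1.265, 0.628, 0.038, 1.517, -0.027, 0.996, -0.02], TCP at [154.408, -631.408, 231.313] pointing down, gripper open.
Joint ranges: [-3.06, 3.06], [-0.37, 2.12], [-1.25, 1.32], [0.18, 2.47], [-1.1, 4.24], [0.23, 1.98], [-2.94, 2.94]. Speed limits (rad/s): [2.57, 2.57, 3.14, 3.14, 3.14, 3.14, 3.14].

### API

Orientations are given as [roll, pitch, yaw] about the fixed x, y, z axes, in that order (R = Rz(yaw) Ry(pitch) Rx(roll)).
In Python, from cell import * gives the robot as it stands. The module is installed in compiled form; this text tells all that it offers.
- The arm moves only by the tool play_rows, never from a script. Its argument "targets" is a list of rows, each an object with "slide": the shift along the tool's x, y, z in mm, a list of three; "turn": the turn, a rotation vector about the tool's x, y, z in degrees, a list of three; "hand": the finger opening in mm, from 0 to 85.4. A call has 1 to 5 rows; each row shifts and turns the commanded pose from where the row before left it, along the tool's axes as they then stand; what a row does not reach is not made up. A row lasts 1/8 s, in which the tool goes at most 62.5 mm and 10.7 degrees, less where a joint would pass 70% of its speed; a pose out of reach is approached as far as the arm can. A call is refused whole if a number of a shift passes 62.5 or a number of a turn 10.7, either way. A call with a gripper value outside its range is refused whole. The fingers move at their own pace and stop on an object; the grip force is fixed at half the most. Time passes only in rows, so rows that do not move let the fingers close. It gives the time, the measured TCP pose, the force and the opening at its end, in the units of the state.
- read_state(): the state, without advancing time (a new reading comes with each control period).
- get_image(name): name is "side" or "top" or "wrist"; returns (picture, depth): 480x640x3 uint8, blue, green, red; 480x640 float32, mm along the optical axis (not along the pixel's ray), 0 where there is no reading.
- calibration(name): a dict with "K" (3x3 intrinsics, pixels), "D" ([k1, k2, p1, p2, k3] as OpenCV has them; the pictures are not rectified), "R" (3x3) and "t" (3): a world point X has camera coordinates R X + t. Camera axes: x right, y down, z forward; pixel columns grow to the right and rows downward; lengths in mm; the calibration is good to about 2 mm. A picture is of the moment at which its call begins: read the wrist's pose just before it. calibration takes no time and is no camera call; for the wrist camera it gives the pose at the moment of the call.
- finish_job(): hands the job in, once; it reports no verdict.
The state is a dict: "clock": time; "qpos": joint angles; "qd": joint speeds; "tau": joint torques, N m; "eef_pos": TCP position; "tool_rot": TCP orientation; "force": force on the tool from outside, world axes, zero at the start; "torque": the same for the moment, N m; "width": finger opening in mm.
Only numpy, scipy, OpenCV 4.12 (cv2) and the standard library are available. Lean on these libraries where they do the work, as an engineer would, in place of code of your own. Each camera call takes 0.05 s, during which the arm holds its last target.

## Working session

There is one attempt and no reset: what is moved stays moved. The work goes in short steps, Python scripts to look and compute and a tool call to move; the robot and the scene stay as the last step left them, time stands still between calls to the robot, and variables do not carry over. Pictures are saved under pics/ and viewed, and the job is handed in when it is done.

Besides the shell and the picture viewer there is one more tool, called after "Call:" as a command line: name --argument value ..., lists and objects as JSON in quotes. play_rows: Moves the arm, as the interface text tells. Its arguments: {"type":"object","properties":{"targets":{"type":"array"}},"required":["targets"]}

```bash
mkdir -p pics; cat > h.py <<'E'
from cell import *
import numpy as np, cv2
from scipy.spatial.transform import Rotation as Ro
def world(c,u,v,z=None,d=None):
    K,D,R,t=[np.array(c[k],float) for k in "KDRt"]
    n=cv2.undistortPoints(np.array([[[u,v]]],float),K,D)[0,0]
    r=R.T@np.array([n[0],n[1],1]); o=-R.T@t
    return o+r*(d if d is not None else (z-o[2])/r[2])
def pix(c,X):
    K,D,R,t=[np.array(c[k],float) for k in "KDRt"]
    return cv2.projectPoints(np.array(X,float).reshape(-1,1,3),cv2.Rodrigues(R)[0],t.reshape(3),K,D)[0][:,0]
E
python3 - <<'E'
from h import *
s=read_state();print(s)
for n in ["side","top","wrist"]:
    c=calibration(n);im,d=get_image(n);cv2.imwrite(f"pics/{n}0.png",im);np.savez(f"pics/{n}0.npz",im=im,d=d,**{k:np.array(c[k]) for k in "KDRt"})
    print(n,np.array(c["R"]).round(3).tolist(),np.array(c["t"]).round(1), np.array(c["K"])[0,0])
E
```

```text
{'clock': 0.0, 'qpos': array([ 1.26518134,  0.62931691,  0.03843377,  1.51836119, -0.02699417,
        0.99626381, -0.01999922]), 'qd': array([ 0.0026396 ,  0.00144223, -0.00059699,  0.00079492,  0.00122536,
       -0.00137501, -0.00057589]), 'tau': array([ 2.34586387e-04, -5.63396251e+01,  1.22617677e+00, -1.93442988e+01,
        1.09600229e-02,  1.05188781e-02,  9.83730729e-06]), 'eef_pos': array([ 154.27753115, -630.80137312,  230.41002754]), 'tool_rot': array([ 3.14157027e+00,  1.83138300e-03, -1.33097063e+00]), 'force': array([ 0.28094676, -0.33363359, -1.02595389]), 'torque': array([-0.02222975,  0.00184692, -0.05764309]), 'width': 85.43411891688676}
side [[-0.988, -0.155, -0.004], [-0.103, 0.674, -0.732], [0.116, -0.723, -0.681]] [ 569.3  103.2 1129.3] 500.343703855566
top [[0.003, -1.0, 0.012], [-0.994, -0.004, -0.105], [0.105, -0.012, -0.994]] [  28.9  604.8 1381.4] 473.1312081922315
wrist [[0.237, -0.971, -0.002], [-0.926, -0.227, 0.301], [-0.293, -0.07, -0.954]] [-649.   -39.1  380.3] 336.25768013954473
```

View pics/side0.png

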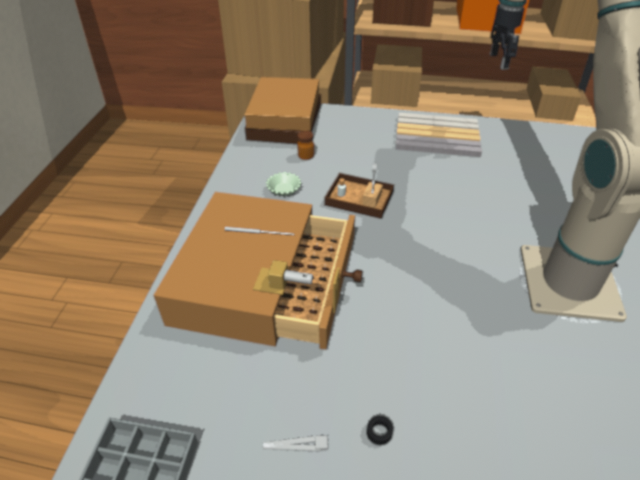

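View pics/top0.png

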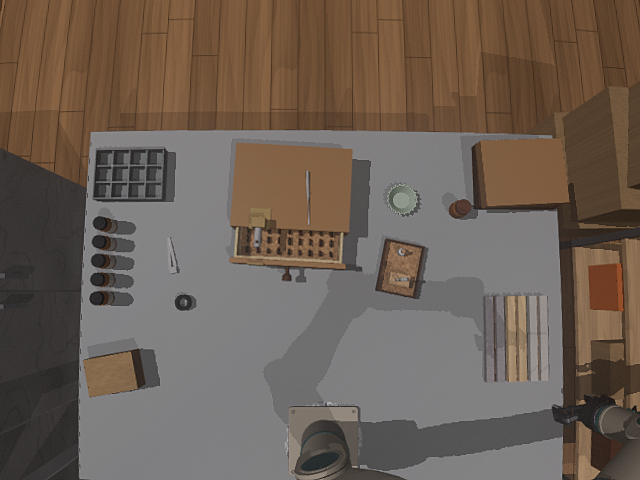

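View pics/wrist0.png

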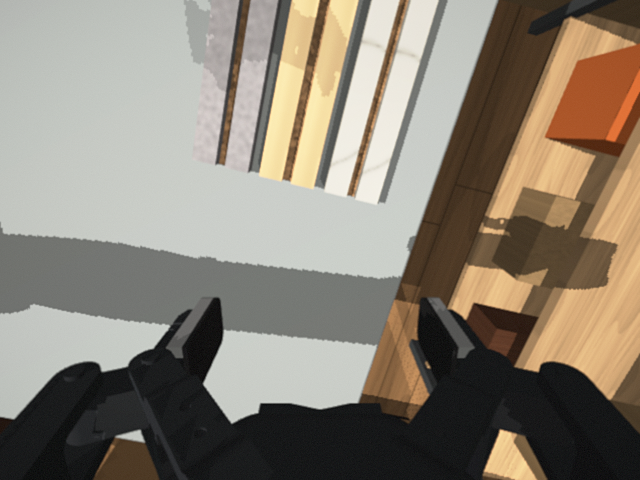

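```bash
python3 - <<'E'
import cv2
t=cv2.imread("pics/top0.png");s=cv2.imread("pics/side0.png")
cv2.imwrite("pics/topc.png",cv2.resize(t[130:310,220:440],None,fx=3.6,fy=3.3,interpolation=cv2.INTER_CUBIC)[:600,:800])
cv2.imwrite("pics/sidec.png",cv2.resize(s[140:350,150:410],None,fx=3,fy=2.8,interpolation=cv2.INTER_CUBIC))
E
```

```text
(no output)
```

View pics/topc.png

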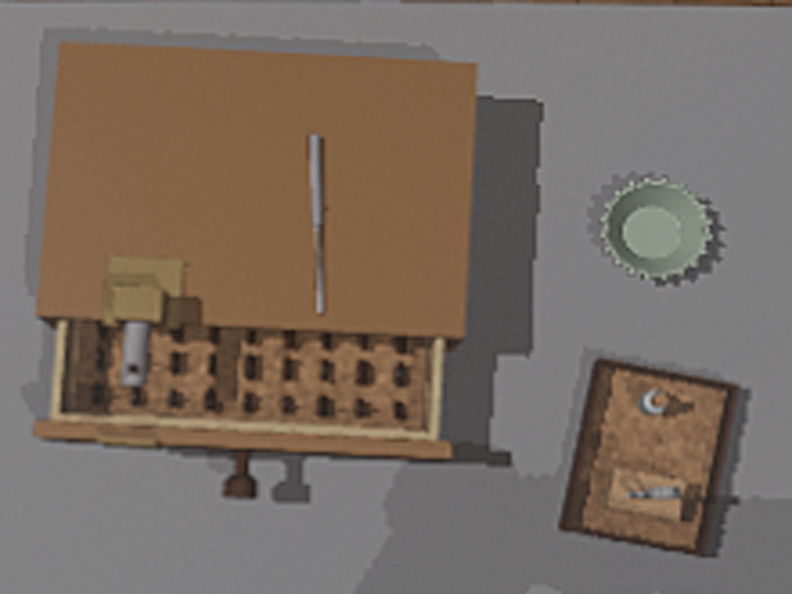

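View pics/sidec.png

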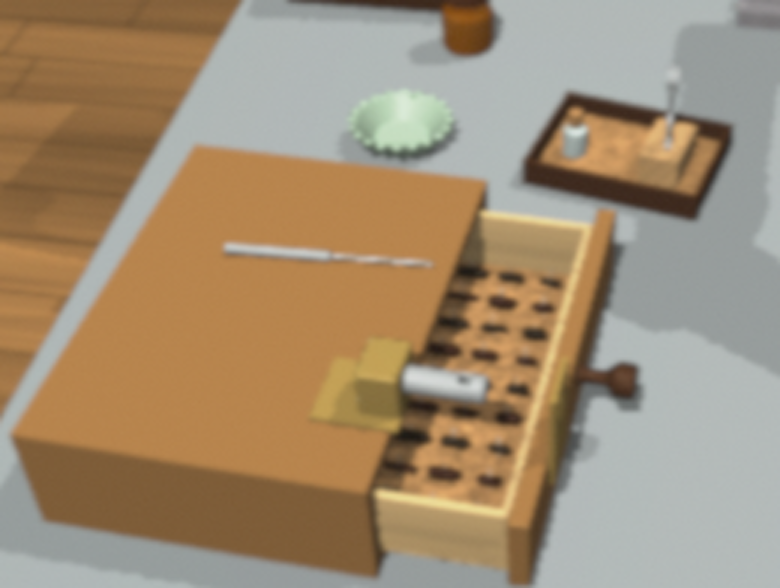

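```bash
python3 - <<'E'
from h import *
c=calibration("top")
f=lambda x,y:(x/3.6+220-.4,y/3.3+130-.4)
P=[world(c,*f(x,y),z=100) for x,y in [(60,42),(478,63),(465,335),(38,315)]]
for p in P: print(p.round(1))
L=np.array([[130,170],[130,-170],[-130,-170],[-130,170]],float)
W=np.array(P)[:,:2]
Lc=L-L.mean(0);Wc=W-W.mean(0)
th=np.arctan2((Lc[:,0]*Wc[:,1]-Lc[:,1]*Wc[:,0]).sum(),(Lc*Wc).sum());print("yaw",th,W.mean(0))
R=np.array([[np.cos(th),-np.sin(th)],[np.sin(th),np.cos(th)]]);print((W-(L@R.T+W.mean(0))).round(1))
o=W.mean(0)
print("pin root",o+R@[-134,85],"knob shut",o+R@[-165,0])
for n,x,y,z in [("pinend",132,387,125),("hole",132,370,135),("knob end",240,492,62),("standcnr",600,358,28),("",740,385,28),("",713,557,28),("",562,528,28),("coil",668,492,115),("tip?",632,490,40),("front",240,448,90)]:
    p=world(c,*f(x,y),z=z); print(n,p.round(1), (R.T@(p[:2]-o)).round(1))
E
```

```text
[874.9 256.5 100. ]
[857.4 -82.5 100. ]
[615.2 -70.3 100. ]
[631.1 268.1 100. ]
yaw -0.04924433916055999 [744.65316416  92.94209175]
[[-7.9  0.2]
 [-8.8  0.8]
 [ 8.7  0.1]
 [ 8.  -1. ]]
pin root [614.99968394 184.43512463] knob shut [579.85318664 101.06412412]
pinend [566.9 189.7 125. ] [-182.3   87.9]
hole [580.4 188.8 135. ] [-168.8   87.7]
knob end [480.1 108.2  62. ] [-265.     2.2]
standcnr [ 603.2 -189.7   28. ] [-127.4 -289.3]
 [ 578.9 -307.8   28. ] [-145.9 -408.4]
 [ 422.6 -282.2   28. ] [-303.2 -390.5]
 [ 449.  -156.3   28. ] [-283.  -263.5]
coil [ 479.8 -227.1  115. ] [-248.8 -332.7]
tip? [ 483.  -212.8   40. ] [-246.3 -318.3]
front [517.5 107.3  90. ] [-227.6    3.1]
```

```bash
cat >> h.py <<'E'
def go(x,y,z,yaw=None,s=None):
    s=s or read_state(); R=Ro.from_euler("xyz",s["tool_rot"]); p=s["eef_pos"]
    print("t",round(s["clock"],2),"pos",p.round(1),"rot",s["tool_rot"].round(4),"F",s["force"].round(1),"w",round(s["width"],1))
    print("total slide (current axes)",R.inv().apply(np.array([x,y,z])-p).round(1))
    if yaw is not None:
        print("turn deg",np.degrees((R.inv()*Ro.from_euler("xyz",[np.pi,0,yaw])).as_rotvec()).round(2))
E
python3 - <<'E'
from h import *
s=read_state();c=calibration("wrist");Rt=Ro.from_euler("xyz",s["tool_rot"]).as_matrix()
cp=-np.array(c["R"]).T@np.array(c["t"]);print("cam in tool",Rt.T@(cp-s["eef_pos"]),"axis",Rt.T@np.array(c["R"]).T)
go(430,-215,280,-0.21)
E
```

```text
cam in tool [ 1.21227253e-01 -7.70528825e+01 -1.42579689e+02] axis [[ 9.99999909e-01 -7.74425885e-06 -4.26667492e-04]
 [ 1.35803497e-04  9.53630486e-01  3.00979863e-01]
 [ 4.04552262e-04 -3.00979894e-01  9.53630400e-01]]
t 0.15 pos [ 154.3 -630.9  230.6] rot [ 3.1416e+00  1.4000e-03 -1.3310e+00] F [0.3 0.1 1.3] w 85.5
total slide (current axes) [-338.6 -366.6  -48.9]
turn deg [-4.000e-02  7.000e-02 -6.423e+01]
```

Call:
play_rows --targets '[{"slide": [-35,-46,-2],"turn": [0,0,0],"hand": 85},{"slide": [-35,-46,-2],"turn": [0,0,0],"hand": 85},{"slide": [-35,-46,-2],"turn": [0,0,0],"hand": 85},{"slide": [-35,-46,-2],"turn": [0,0,0],"hand": 85},{"slide": [-35,-46,-2],"turn": [0,0,0],"hand": 85}]'

```text
clock: 0.78
eef_pos: [337.3, -405.2, 241.3]
tool_rot: [-3.141, 0.0, -1.331]
force: [0.9, 0.2, -0.3]
width: 85.2
```

Call:
play_rows --targets '[{"slide": [-35,-46,-2],"turn": [0,0,0],"hand": 85},{"slide": [-35,-46,-2],"turn": [0,0,0],"hand": 85},{"slide": [-35,-46,-2],"turn": [0,0,0],"hand": 85},{"slide": [-35,-46,-2],"turn": [0,0,0],"hand": 85},{"slide": [0,0,0],"turn": [0,0,-10.7],"hand": 85}]'

```text
clock: 1.4
eef_pos: [485.6, -220.8, 249.3]
tool_rot: [-3.139, 0.001, -1.129]
force: [-0.0, -0.8, 0.3]
width: 84.8
```

Call:
play_rows --targets '[{"slide": [0,0,0],"turn": [0,0,-10.7],"hand": 85},{"slide": [0,0,0],"turn": [0,0,-10.7],"hand": 85},{"slide": [0,0,0],"turn": [0,0,-10.7],"hand": 85},{"slide": [0,0,0],"turn": [0,0,-10.7],"hand": 85},{"slide": [0,0,0],"turn": [0,0,-10.7],"hand": 85}]'

```text
clock: 2.02
eef_pos: [481.5, -227.1, 249.1]
tool_rot: [-3.142, 0.001, -0.204]
force: [0.0, -0.7, 0.7]
width: 84.8
```

```bash
python3 - <<'E'
from h import *
go(480,-227,230,-0.21);print(read_state()["qpos"].round(2))
n="wrist";c=calibration(n);im,d=get_image(n);cv2.imwrite(f"pics/{n}1.png",im);np.savez(f"pics/{n}1.npz",im=im,d=d,**{k:np.array(c[k]) for k in "KDRt"})
E
```

```text
t 2.02 pos [ 481.5 -227.1  249.1] rot [-3.1416e+00  5.0000e-04 -2.0440e-01] F [ 0.  -0.7  0.7] w 84.8
total slide (current axes) [-1.5  0.2 19.1]
turn deg [-0.    0.03  0.32]
[ 0.6   0.45 -0.3   1.82  0.17  0.9   0.02]
```

View pics/wrist1.png

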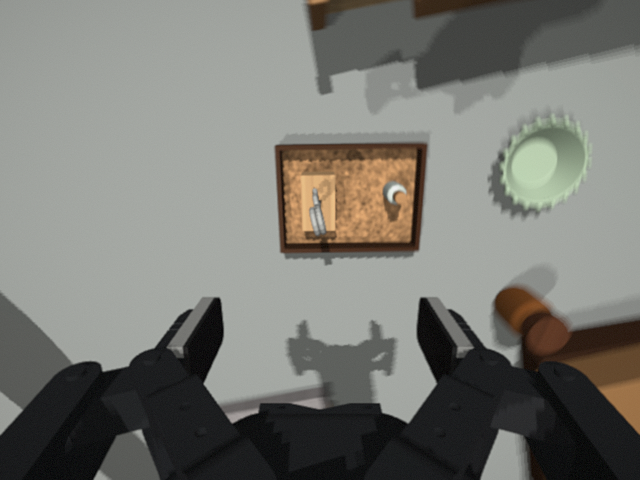

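```bash
python3 - <<'E'
from h import *
im=cv2.imread("pics/wrist1.png");cv2.imwrite("pics/wc1.png",cv2.resize(im[130:270,260:440],None,fx=4.2,fy=4.2,interpolation=cv2.INTER_CUBIC))
d=np.load("pics/wrist1.npz")["d"];print(d[195:245,300:340:2][::3].astype(int))
E
```

```text
[[387 355 354 354 355 355 331 325 327 355 353 355 355 354 355 355 355 354
  386 387]
 [387 356 355 354 355 356 357 323 324 342 356 354 355 357 356 356 355 357
  388 388]
 [389 356 358 357 356 357 357 321 320 359 384 357 355 356 357 358 357 356
  389 389]
 [391 357 358 358 358 357 359 321 320 320 353 358 357 357 358 357 359 357
  389 391]
 [390 358 358 358 357 358 286 293 284 284 290 358 358 358 358 358 358 358
  391 391]
 [393 360 360 359 358 282 283 283 280 280 283 359 359 360 360 358 360 360
  393 392]
 [392 361 362 359 360 281 279 279 279 279 280 361 360 361 361 361 360 360
  393 393]
 [393 361 360 362 360 280 279 279 279 278 279 297 362 361 362 363 361 361
  394 395]
 [395 362 363 362 362 280 278 278 279 277 277 279 363 363 362 364 362 363
  395 395]
 [397 364 364 364 363 364 279 276 278 279 278 278 299 363 364 364 363 364
  397 397]
 [399 364 364 364 364 364 279 278 279 279 278 279 298 363 365 365 364 364
  398 397]
 [399 365 366 364 365 366 365 280 280 280 279 279 281 366 365 365 366 365
  399 399]
 [400 400 399 401 399 399 402 281 281 282 282 281 283 401 400 400 400 400
  399 401]
 [401 402 401 402 401 401 402 401 284 285 402 287 288 402 402 402 402 401
  401 402]
 [401 401 403 401 403 402 402 403 402 401 402 401 403 403 403 402 403 403
  402 402]
 [404 404   0 404 404 402 405 403 404 404 404 404 405 405 404 404 404 404
  404 405]
 [404 404 403 404 403 404 403 404 405 404 405 404 404 404 404 404 402 405
  404 403]]
```

View pics/wc1.png

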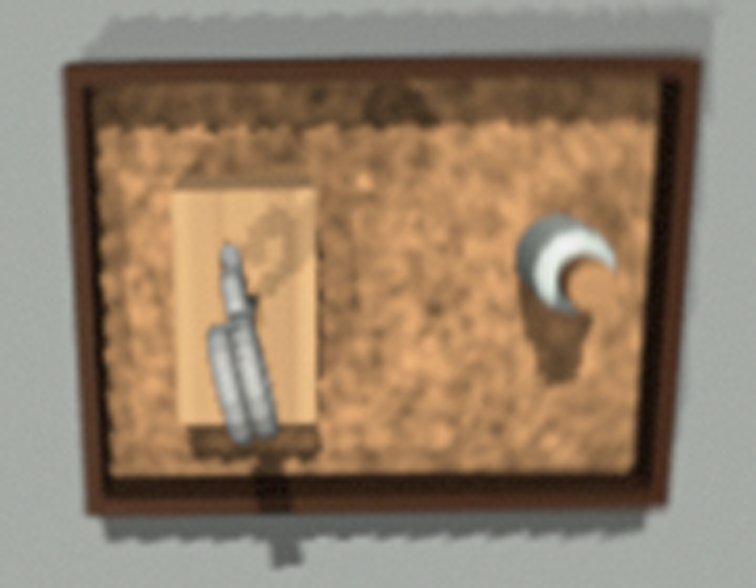

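```bash
python3 - <<'E'
from h import *
q=np.load("pics/wrist1.npz");d=q["d"]
v,u=np.mgrid[190:245,296:345];
n=cv2.undistortPoints(np.stack([u.ravel(),v.ravel()],1).astype(float)[:,None],q["K"],q["D"])[:,0]
dd=d[v.ravel(),u.ravel()]
C=np.c_[n*dd[:,None],dd];W=(C-q["t"])@q["R"]
m=(W[:,2]>85)&(dd>0);P=W[m];print(m.sum(),P.min(0).round(1),P.max(0).round(1),P.mean(0).round(1))
hi=P[P[:,2]>np.percentile(P[:,2],30)]
r=cv2.minAreaRect(P[:,:2].astype(np.float32));print(r);print(cv2.boxPoints(r))
e,V=np.linalg.eigh(np.cov(P[:,:2].T));print(np.sqrt(e),V[:,1])
# wire below coil
m=(W[:,2]>45)&(W[:,2]<85)&(dd>0);Q=W[m];
for p in Q[np.argsort(Q[:,2])][::3]: print(p.round(1))
m=(np.abs(W[:,2]-40)<2.5)&(dd>0);r=cv2.minAreaRect(W[m][:,:2].astype(np.float32));print("block",W[m][:,2].mean(),r)
E
```

```text
368 [ 474.8 -236.    87.9] [ 485.1 -211.2  124.4] [ 480.3 -221.9  118.5]
((479.9131774902344, -223.6452178955078), (9.873031616210938, 24.678848266601562), 1.778378963470459)
[[ 474.5961  -211.46494]
 [ 475.36197 -236.1319 ]
 [ 485.23026 -235.8255 ]
 [ 484.4644  -211.15854]]
[2.92721986 6.86665423] [-0.06099763  0.99813791]
[ 481.3 -208.8   45.2]
[ 478.1 -209.1   46. ]
[ 479.2 -209.2   46.8]
[ 481.7 -222.4   47.2]
[ 479.  -210.    47.8]
[ 480.9 -211.1   49.6]
[ 481.7 -222.4   52.4]
[ 481.7 -222.7   56. ]
[ 480.6 -208.5   63.3]
[ 479.7 -208.2   63.8]
[ 479.6 -208.7   66.6]
[ 477.3 -210.2   67. ]
[ 479.5 -209.3   68.9]
[ 480.1 -211.2   69.9]
[ 481.1 -211.3   70.4]
[ 481.9 -212.3   71.1]
[ 480.9 -212.1   71.3]
[ 477.7 -213.3   71.8]
[ 481.5 -214.    72.2]
[ 482.1 -216.    72.9]
[ 481.4 -214.8   73.4]
[ 477.5 -214.8   74.1]
[ 482.  -216.7   74.2]
[ 479.4 -215.1   74.7]
[ 479.6 -214.1   74.9]
[ 480.5 -214.1   75.5]
[ 478.5 -214.7   75.7]
[ 481.  -216.9   76.9]
[ 481.9 -217.2   80.8]
block 40.060434353407345 ((478.0649719238281, -231.5202178955078), (44.86027526855469, 35.63816452026367), 78.81597900390625)
```

Call:
play_rows --targets '[{"slide": [0,0,0],"turn": [0,0,-8.8],"hand": 0},{"slide": [-13,-55,0],"turn": [0,0,0],"hand": 0},{"slide": [-13,-55,0],"turn": [0,0,0],"hand": 0},{"slide": [-13,-55,0],"turn": [0,0,0],"hand": 0},{"slide": [-13,-55,0],"turn": [0,0,0],"hand": 0}]'

```text
clock: 2.7
eef_pos: [441.9, -2.9, 249.4]
tool_rot: [-3.142, -0.0, -0.06]
force: [0.6, -0.4, 0.2]
width: -0.5
```

Call:
play_rows --targets '[{"slide": [-13,-55,10],"turn": [0,0,0],"hand": 0},{"slide": [-13,-55,30],"turn": [0,0,0],"hand": 0},{"slide": [0,0,50],"turn": [0,0,0],"hand": 0},{"slide": [0,0,0],"turn": [0,0,0],"hand": 0}]'

```text
clock: 3.2
eef_pos: [420.2, 105.1, 157.8]
tool_rot: [3.139, 0.007, -0.057]
force: [0.4, 0.1, 0.2]
width: -0.1
```

```bash
python3 - <<'E'
from h import *
go(415,109,50,-0.05);print(read_state()["qpos"].round(2))
n="wrist";c=calibration(n);im,d=get_image(n);cv2.imwrite(f"pics/{n}2.png",im);np.savez(f"pics/{n}2.npz",im=im,d=d,**{k:np.array(c[k]) for k in "KDRt"})
E
```

```text
t 3.2 pos [420.2 105.1 157.8] rot [ 3.1389  0.0071 -0.057 ] F [0.4 0.1 0.2] w -0.1
total slide (current axes) [ -4.6  -3.9 107.9]
turn deg [ 0.16  0.41 -0.4 ]
[-0.05  0.47 -0.36  2.16  0.3   0.56 -0.69]
```

View pics/wrist2.png

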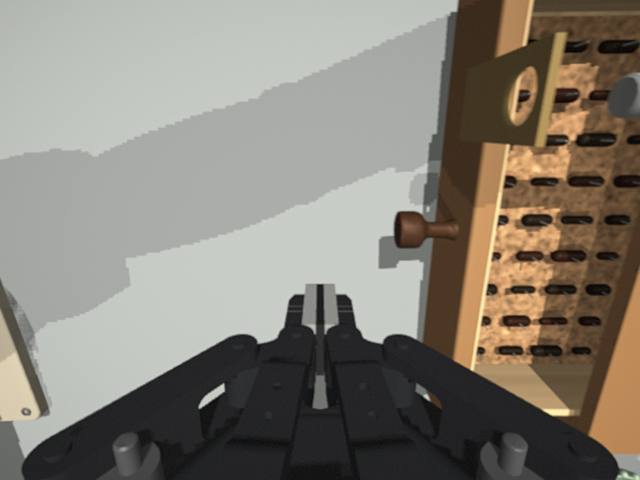

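```bash
python3 - <<'E'
from h import *
q=np.load("pics/wrist2.npz")
print(q["d"][225:236:5,395:430:5]); print(world(q,398,230,z=62),world(q,412,230,d=q["d"][230,412]))
E
```

```text
[[248.62901 235.11296 234.81493 234.6546  233.70932 234.21121 241.45157]
 [248.41083 235.7907  234.45177 234.59991 234.95636 234.27695 238.79036]
 [249.9196  235.97148 234.75742 234.69548 234.69037 234.77382 240.86165]]
[477.53998902 108.23931376  62.        ] [484.08360383 112.15426256  76.30803886]
```

Call:
play_rows --targets '[{"slide": [0,-5,50],"turn": [0,0,0],"hand": 0},{"slide": [0,0,55],"turn": [0,0,0],"hand": 0},{"slide": [20,0,0],"turn": [0,0,0],"hand": 0},{"slide": [15,0,0],"turn": [0,0,0],"hand": 0},{"slide": [15,0,0],"turn": [0,0,0],"hand": 0}]'

```text
clock: 3.88
eef_pos: [474.8, 106.7, 56.7]
tool_rot: [3.141, -0.002, -0.061]
force: [-0.9, 0.2, -1.2]
width: -0.0
```

Call:
play_rows --targets '[{"slide": [15,0,0],"turn": [0,0,0],"hand": 0},{"slide": [15,0,0],"turn": [0,0,0],"hand": 0},{"slide": [15,0,0],"turn": [0,0,0],"hand": 0},{"slide": [10,0,0],"turn": [0,0,0],"hand": 0}]'

```text
clock: 4.38
eef_pos: [530.1, 103.4, 56.9]
tool_rot: [-3.141, -0.003, -0.061]
force: [-2.5, 0.4, 1.8]
width: 0.1
```

Call:
play_rows --targets '[{"slide": [5,0,0],"turn": [0,0,0],"hand": 0},{"slide": [4,0,0],"turn": [0,0,0],"hand": 0},{"slide": [3,0,0],"turn": [0,0,0],"hand": 0}]'

```text
clock: 4.75
eef_pos: [539.8, 103.6, 55.1]
tool_rot: [3.141, 0.0, -0.057]
force: [-1.5, 0.7, 1.0]
width: -0.1
```

Call:
play_rows --targets '[{"slide": [3,0,0],"turn": [0,0,0],"hand": 0},{"slide": [3,0,0],"turn": [0,0,0],"hand": 0}]'

```text
clock: 5.0
eef_pos: [545.9, 103.5, 54.9]
tool_rot: [3.141, 0.0, -0.057]
force: [-1.3, -0.0, 1.3]
width: -0.4
```

Call:
play_rows --targets '[{"slide": [2,0,0],"turn": [0,0,0],"hand": 0},{"slide": [1,0,0],"turn": [0,0,0],"hand": 0}]'

```text
clock: 5.25
eef_pos: [549.0, 103.4, 54.9]
tool_rot: [-3.142, 0.0, -0.057]
force: [-1.7, -0.8, 0.5]
width: -0.2
```

```bash
python3 - <<'E'
from h import *
go(415,109,50,-0.05)
for n in ["top","side"]:
    im,d=get_image(n);cv2.imwrite(f"pics/{n}3.png",im)
    cv2.imwrite(f"pics/{n}3c.png",cv2.resize(im[190:300,220:360] if n=="top" else im[180:350,200:400],None,fx=4,fy=3.5,interpolation=cv2.INTER_CUBIC))
E
```

```text
t 5.25 pos [549.  103.4  54.9] rot [-3.1416e+00  1.0000e-04 -5.7000e-02] F [-1.7 -0.8  0.5] w -0.2
total slide (current axes) [-134.1    2.     4.9]
turn deg [-0.   0.  -0.4]
```

View pics/side3c.png

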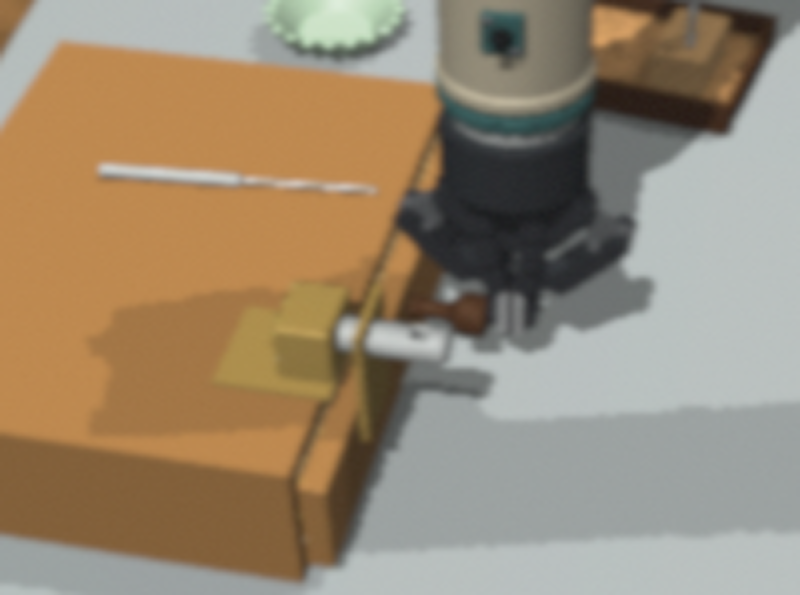

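Nearly shut: a small gap is still visible, with the pin through the eye. I'll push on until it stops.

Call:
play_rows --targets '[{"slide": [2,0,0],"turn": [0,0,0],"hand": 0},{"slide": [2,0,0],"turn": [0,0,0],"hand": 0}]'

```text
clock: 5.6
eef_pos: [551.1, 103.2, 54.9]
tool_rot: [3.141, 0.004, -0.056]
force: [-8.2, 0.2, 5.9]
width: 0.0
```

Call:
play_rows --targets '[{"slide": [1.5,0,0],"turn": [0,0,0],"hand": 0},{"slide": [1.5,0,0],"turn": [0,0,0],"hand": 0}]'

```text
clock: 5.85
eef_pos: [551.2, 103.2, 54.9]
tool_rot: [3.139, 0.009, -0.056]
force: [-13.3, 1.8, 11.9]
width: 0.0
```

Call:
play_rows --targets '[{"slide": [0,0,0],"turn": [0,0,0],"hand": 0},{"slide": [0,0,0],"turn": [0,0,0],"hand": 0},{"slide": [-20,0,0],"turn": [0,0,0],"hand": 0},{"slide": [-20,0,-20],"turn": [0,0,0],"hand": 0},{"slide": [0,0,-60],"turn": [0,0,0],"hand": 0}]'

```text
clock: 6.48
eef_pos: [513.0, 105.0, 133.7]
tool_rot: [3.14, 0.006, -0.055]
force: [0.6, 0.1, -0.1]
width: -0.0
```

Call:
play_rows --targets '[{"slide": [0,0,-60],"turn": [0,0,0],"hand": 0},{"slide": [20,-30,-30],"turn": [0,0,0],"hand": 0},{"slide": [45,-40,-10],"turn": [0,0,0],"hand": 0},{"slide": [0,-14,0],"turn": [0,0,0],"hand": 0},{"slide": [0,0,0],"turn": [0,0,0],"hand": 0}]'

```text
clock: 7.1
eef_pos: [584.9, 186.7, 234.5]
tool_rot: [-3.141, 0.001, -0.055]
force: [-0.0, -0.6, -0.7]
width: -0.0
```

```bash
python3 - <<'E'
from h import *
go(580,190,250,-0.05)
n="wrist";c=calibration(n);im,d=get_image(n);cv2.imwrite(f"pics/{n}4.png",im);np.savez(f"pics/{n}4.npz",im=im,d=d,**{k:np.array(c[k]) for k in "KDRt"})
E
```

```text
t 7.1 pos [584.9 186.7 234.5] rot [-3.1412e+00  1.0000e-03 -5.4500e-02] F [-0.  -0.6 -0.7] w -0.0
total slide (current axes) [ -5.1  -3.1 -15.5]
turn deg [-0.02  0.06 -0.26]
```

View pics/wrist4.png

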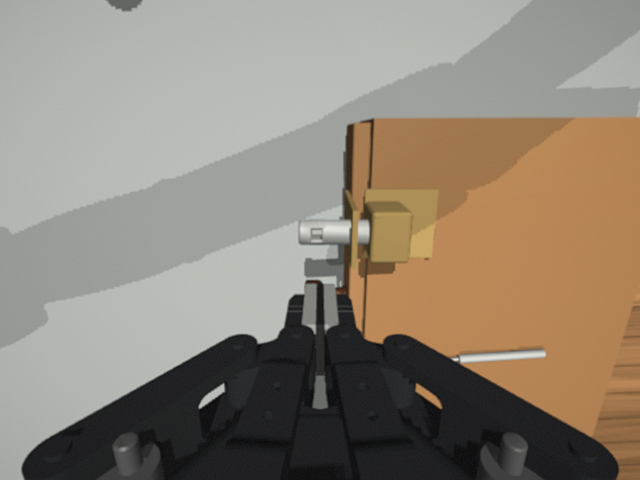

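```bash
python3 - <<'E'
from h import *
q=np.load("pics/wrist4.npz");im=q["im"];d=q["d"]
cv2.imwrite("pics/wc4.png",cv2.resize(im[180:270,280:380],None,fx=6.5,fy=6.5,interpolation=cv2.INTER_CUBIC))
print(d[216:250:2,296:346:3].astype(int))
E
```

```text
[[388 388 388 387 389 387 388 388 388 388 387   0 387 387 387 387 320]
 [388 388 389 387 389 387 388 388 388 387 388 388 388 387 388 388 320]
 [389 390 257 258 257 258 258 257 258 258 257 258 258 258 258 259 259]
 [389 257 255 256 254 256 256 256 256 256 255 255 257 256 257 257 256]
 [390 253 255 254 255 254 256 254 254 253 254 255 256 254 255 256 254]
 [391 255 254 254 253 253 253 255 254 253 254 255 254 254 252 253 253]
 [393 254 253 254 253 255 254 255 254 254 253 254 253 254 254 253 253]
 [392 253 252 253 254 257 394 392 393 253 253 252 253 253 253 252 252]
 [392 253 253 253 254 256 392 394 393 251 253 253 254 253 252 254 254]
 [394 253 253 253 253 256 270 270 269 253 252 254 254 252 253 253 252]
 [395 253 253 253 254 256 265 265 263 255 253 253 253 254 253 253 253]
 [396 256 255 253 254 256 260 260 260 255 255 255 254 254 255 255 254]
 [396 256 256 254 255 255 256 258 256 254 254 255 255 256 256 254 256]
 [397 259 258 257 258 257 258 258 257 256 258 258 257 259 258 258 258]
 [398 397 398 397 398 260 261 260 262 261 397 397 397 398 398 397 376]
 [399 399 398 399 399 398 399 397 399 399 400 400 399 399 398 400 375]
 [399 399 399 400 398 399 399 400 400 398 400 400 399 399 399 400 375]]
```

View pics/wc4.png

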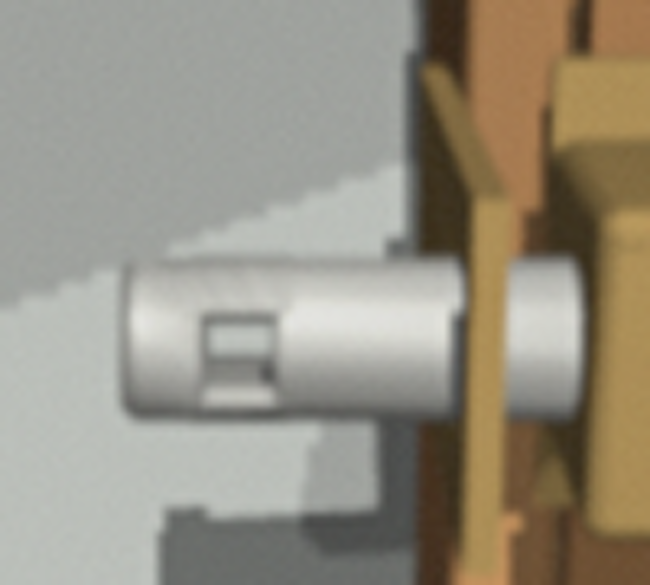

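```bash
python3 - <<'E'
from h import *
q=np.load("pics/wrist4.npz");d=q["d"]
g=lambda x,y:(280+(x+.5)/6.5-.5,180+(y+.5)/6.5-.5)
for n,x,y,z in [("end",123,336,125),("axis@plate",450,336,125),("hole",239,336,125),("hole",239,336,134.5),("hole+y",239,315,134.5),("hole-y",239,405,134.5),("plate top front edge",472,200,146),("plate top f low",465,480,146)]:
    print(n,world(q,*g(x,y),z=z).round(1))
# surface cloud fit
v,u=np.mgrid[219:246,300:340]
n=cv2.undistortPoints(np.stack([u.ravel(),v.ravel()],1).astype(float)[:,None],q["K"],q["D"])[:,0]
dd=d[v.ravel(),u.ravel()];W=(np.c_[n*dd[:,None],dd]-q["t"])@q["R"];P=W[(W[:,2]>120)]
from scipy.optimize import least_squares
def r(p): # y0 slope z0 r=10
    yc=p[0]+p[1]*(P[:,0]-580); return np.hypot((P[:,1]-yc)*np.cos(p[1]),P[:,2]-p[2])-10
s=least_squares(r,[187,-.05,125],loss="soft_l1");print(s.x,np.abs(s.fun).mean(), P[:,2].max())
E
```

```text
end [568.3 189.1 125. ]
axis@plate [607.6 187.  125. ]
hole [582.3 188.4 125. ]
hole [582.5 191.2 134.5]
hole+y [582.7 193.7 134.5]
hole-y [582.  182.8 134.5]
plate top front edge [608.9 208.6 146. ]
plate top f low [607.3 176.3 146. ]
[ 1.88548750e+02 -5.86596796e-02  1.24711174e+02] 1.4764711926697083 377.1198407608173
```

Call:
play_rows --targets '[{"slide": [-10.3,52,-2],"turn": [0,0,0],"hand": 85},{"slide": [-10.3,52,-2],"turn": [0,0,0],"hand": 85},{"slide": [-10.3,52,-2],"turn": [0,0,0],"hand": 85},{"slide": [-10.3,52,-2],"turn": [0,0,0],"hand": 85},{"slide": [-10.3,52,-2],"turn": [0,0,0],"hand": 85}]'

```text
clock: 7.78
eef_pos: [517.3, -74.3, 244.8]
tool_rot: [3.14, 0.001, -0.059]
force: [0.9, -0.6, 0.0]
width: 85.0
```

Call:
play_rows --targets '[{"slide": [-10.3,52,0],"turn": [0,0,0],"hand": 85},{"slide": [-10.3,52,0],"turn": [0,0,0],"hand": 85},{"slide": [-10.3,52,0],"turn": [0,0,0],"hand": 85},{"slide": [0,0,20],"turn": [0,0,-5.4],"hand": 85},{"slide": [0,0,0],"turn": [0,0,0],"hand": 85}]'

```text
clock: 8.4
eef_pos: [476.9, -226.0, 223.7]
tool_rot: [-3.14, 0.004, 0.034]
force: [0.3, 0.5, 0.9]
width: 84.8
```

```bash
python3 - <<'E'
from h import *
go(480,-223.6,92,0.04)
n="wrist";q=calibration(n);im,d=get_image(n);cv2.imwrite(f"pics/{n}5.png",im);q=dict((k,np.array(q[k])) for k in "KDRt");np.savez(f"pics/{n}5.npz",im=im,d=d,**q)
v,u=np.mgrid[100:320,230:410]
nn=cv2.undistortPoints(np.stack([u.ravel(),v.ravel()],1).astype(float)[:,None],q["K"],q["D"])[:,0]
dd=d[v.ravel(),u.ravel()];W=(np.c_[nn*dd[:,None],dd]-q["t"])@q["R"]
k=(dd>0)&(np.hypot(W[:,0]-480,W[:,1]+223)<40)
P=W[k&(W[:,2]>98)&(W[:,2]<135)];r=cv2.minAreaRect(P[:,:2].astype(np.float32));print(len(P),r,P[:,2].max())
E
```

```text
t 8.4 pos [ 476.9 -226.   223.7] rot [-3.1402  0.0041  0.034 ] F [0.3 0.5 0.9] w 84.8
total slide (current axes) [  3.7  -2.2 131.7]
turn deg [-0.08  0.23 -0.35]
411 ((479.7150573730469, -223.91238403320312), (9.391669273376465, 25.01138687133789), 1.9248002767562866) 124.65682789047233
```

View pics/wrist5.png

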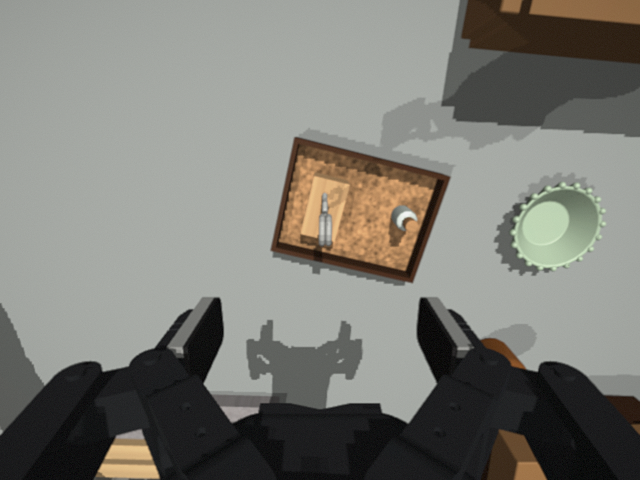

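Call:
play_rows --targets '[{"slide": [3,-2.2,45],"turn": [0,0,0],"hand": 85},{"slide": [0,0,45],"turn": [0,0,0],"hand": 60},{"slide": [0,0,30],"turn": [0,0,0],"hand": 50},{"slide": [0,0,12],"turn": [0,0,0],"hand": 40},{"slide": [0,0,0],"turn": [0,0,0],"hand": 30}]'

```text
clock: 9.07
eef_pos: [482.9, -222.5, 93.3]
tool_rot: [-3.142, 0.0, 0.038]
force: [-0.9, 0.4, -0.9]
width: 29.4
```

```bash
python3 - <<'E'
from h import *
go(480,-223.8,92,0.034)
n="wrist";q=calibration(n);im,d=get_image(n);cv2.imwrite(f"pics/{n}6.png",im)
E
```

```text
t 9.07 pos [ 482.9 -222.5   93.3] rot [-3.1416e+00  1.0000e-04  3.7700e-02] F [-0.9  0.4 -0.9] w 29.4
total slide (current axes) [-3.   1.2  1.3]
turn deg [-0.    0.01  0.21]
```

View pics/wrist6.png

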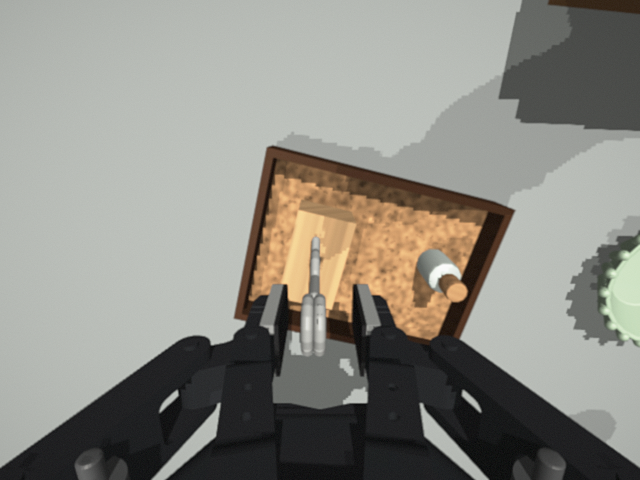

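Call:
play_rows --targets '[{"slide": [-3,1.2,1],"turn": [0,0,0],"hand": 24},{"slide": [0,0,0],"turn": [0,0,0],"hand": 16},{"slide": [0,0,0],"turn": [0,0,0],"hand": 12},{"slide": [0,0,0],"turn": [0,0,0],"hand": 0},{"slide": [0,0,0],"turn": [0,0,0],"hand": 0}]'

```text
clock: 9.75
eef_pos: [479.8, -224.5, 92.4]
tool_rot: [3.141, -0.0, 0.037]
force: [-0.2, -0.8, 4.7]
width: 9.3
```

Call:
play_rows --targets '[{"slide": [0,0,-10],"turn": [0,0,0],"hand": 0},{"slide": [0,0,-15],"turn": [0,0,0],"hand": 0},{"slide": [0,0,-25],"turn": [0,0,0],"hand": 0},{"slide": [0,0,-40],"turn": [0,0,0],"hand": 0},{"slide": [0,0,-40],"turn": [0,0,0],"hand": 0}]'

```text
clock: 10.38
eef_pos: [479.5, -224.0, 224.0]
tool_rot: [-3.141, -0.0, 0.038]
force: [1.0, 0.1, -0.4]
width: 8.9
```

```bash
python3 - <<'E'
from h import *
s=read_state();go(480,-223.8,92,-0.055)
n="wrist";q=calibration(n);im,d=get_image(n);cv2.imwrite(f"pics/{n}7.png",im);np.savez(f"pics/{n}7.npz",im=im,d=d,**{k:np.array(q[k]) for k in "KDRt"})
im,d=get_image("side");cv2.imwrite(f"pics/side7.png",cv2.resize(im[60:260,280:480],None,fx=3,fy=3,interpolation=cv2.INTER_CUBIC))
E
```

```text
t 10.38 pos [ 479.5 -224.   224. ] rot [-3.1414e+00 -2.0000e-04  3.7600e-02] F [ 1.   0.1 -0.4] w 8.9
total slide (current axes) [  0.5  -0.2 132. ]
turn deg [-0.01 -0.01  5.31]
```

View pics/wrist7.png

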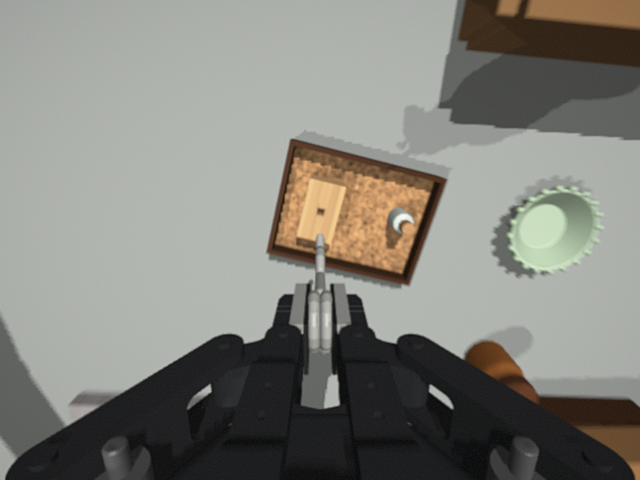

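View pics/side7.png

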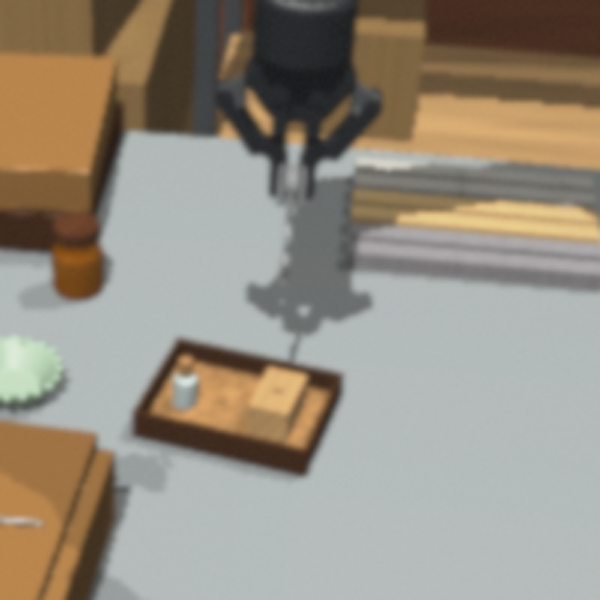

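```bash
python3 - <<'E'
from h import *
q=np.load("pics/wrist7.npz")
for dz in [19,-51,-60,-79]: print(dz,pix(q,[479.5,-224,224+dz]))
print(pix(q,[480.1,-207,243-70]))
cv2.imwrite("pics/wc7.png",cv2.resize(q["im"][195:365,270:370],None,fx=5,fy=3.5,interpolation=cv2.INTER_CUBIC))
print(q["d"][226:300:4,310:332:2].astype(int))
E
```

```text
19 [[319.84531373 322.66277236]]
-51 [[319.71768355 260.78662697]]
-60 [[319.70699003 255.60291441]]
-79 [[319.68698548 245.90590824]]
[[321.76806081 234.56464716]]
[[339 338 338 340 339 338 337 340 338 339 340]
 [339 340 342 341 340 340 339 342 340 340 340]
 [342 341 341 341 201 200 342 342 342 343 341]
 [342 343 341 201 198 199 199 341 343 341 342]
 [376 377 379 199 197 196 197 377 343 343 344]
 [378 380 379 195 187 188 195 377 378 379 380]
 [380 382 380 182 180 180 181 382 380 382 380]
 [372 375 375 178 176 177 178 179 382 382 381]
 [364 363 364 176 174 176 175 177 373 376 377]
 [364 364 363 176 174 173 175 176 363 365 366]
 [395 395 394 174 172 172 173 175 396 364 366]
 [396 396 397 173 172 172 172 174 397 396 397]
 [397 398 399 170 168 168 169 173 397 398 399]
 [398 400 400 162 161 160 162 166 399 402 399]
 [400 403 401 155 154 155 156 157 403 400 400]
 [403 404 402 149 149 148 149 152 402 403 150]
 [403 142 143 145 144 144 145 142 143 403 145]
 [139 137 136 139 140 140 138 137 138 138 140]
 [135 135 136 134 136 137 136 135 134 136 136]]
```

View pics/wc7.png

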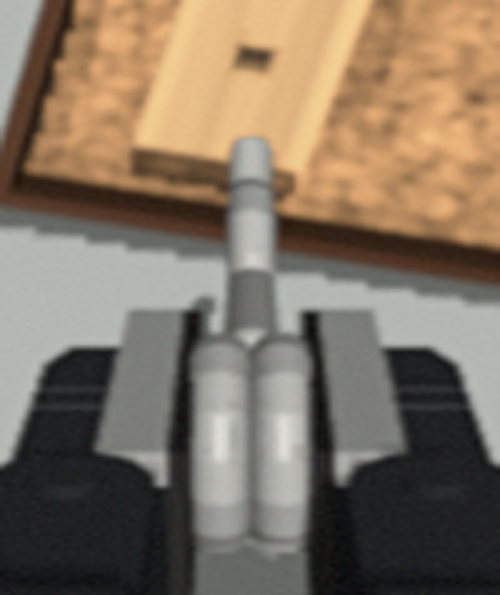

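```bash
python3 - <<'E'
from h import *
q=np.load("pics/wrist7.npz")
print("blockhole",world(q,320.1,195+58/3.5,z=40), world(q,320.1,195+66/3.5,z=40))
# coil extents
d=q["d"];v,u=np.mgrid[230:360,308:334]
nn=cv2.undistortPoints(np.stack([u.ravel(),v.ravel()],1).astype(float)[:,None],q["K"],q["D"])[:,0]
dd=d[v.ravel(),u.ravel()];W=(np.c_[nn*dd[:,None],dd]-q["t"])@q["R"];s=[479.5,-224,224]
P=W-s
Ry=P[(P[:,2]>8)&(P[:,2]<40)&(P[:,1]>-16)]
print(Ry.min(0),Ry.max(0))
B=P[(P[:,2]>-60)&(P[:,2]<5)]
for z in range(-60,6,6):
  b=B[(B[:,2]>z)&(B[:,2]<z+6)]
  if len(b): print(z,b[:,0].mean().round(1),b[:,1].min().round(1),b[:,1].max().round(1),len(b))
E
```

```text
blockhole [ 479.99405538 -224.30569991   40.        ] [ 480.082332   -226.64075774   40.        ]
[-5.60061374 -9.7405709   8.24086429] [ 5.35474247 13.80418658 38.76184381]
-54 -0.7 15.2 18.0 23
-48 -0.7 12.0 17.0 68
-42 -1.5 12.3 13.6 4
-36 -1.0 13.9 16.1 16
-30 -0.7 12.2 16.3 57
-24 -0.5 6.0 15.3 140
-18 -0.6 6.2 11.4 65
-12 -0.3 7.1 9.4 33
-6 -0.5 7.9 10.2 34
0 -0.6 8.9 11.2 38
```

Call:
play_rows --targets '[{"slide": [0,0,-40],"turn": [0,0,5.3],"hand": 0},{"slide": [5,-25,0],"turn": [0,0,0],"hand": 0},{"slide": [10,-52,0],"turn": [0,0,0],"hand": 0},{"slide": [10,-52,0],"turn": [0,0,0],"hand": 0},{"slide": [10,-52,0],"turn": [0,0,0],"hand": 0}]'

```text
clock: 11.1
eef_pos: [524.4, -44.0, 262.1]
tool_rot: [3.142, 0.0, -0.055]
force: [-0.5, 0.3, -1.3]
width: 8.8
```

Call:
play_rows --targets '[{"slide": [10,-52,0],"turn": [0,0,0],"hand": 0},{"slide": [10,-52,0],"turn": [0,0,0],"hand": 0},{"slide": [10,-52,0],"turn": [0,0,0],"hand": 0},{"slide": [10,-52,0],"turn": [0,0,0],"hand": 0},{"slide": [5,-28,0],"turn": [0,0,0],"hand": 0}]'

```text
clock: 11.72
eef_pos: [581.9, 191.5, 261.9]
tool_rot: [-3.14, 0.001, -0.051]
force: [1.0, -0.6, 0.1]
width: 9.3
```

Call:
play_rows --targets '[{"slide": [0,0,0],"turn": [0,0,0],"hand": 0},{"slide": [0,0,0],"turn": [0,0,0],"hand": 0}]'

```text
clock: 11.98
eef_pos: [582.2, 186.4, 261.6]
tool_rot: [3.14, 0.001, -0.056]
force: [-0.7, -0.5, -0.3]
width: 8.9
```

```bash
python3 - <<'E'
from h import *
go(582.2,188.6,225,-0.055)
n="wrist";q=calibration(n);im,d=get_image(n);cv2.imwrite(f"pics/{n}8.png",im);np.savez(f"pics/{n}8.npz",im=im,d=d,**{k:np.array(q[k]) for k in "KDRt"})
cv2.imwrite("pics/wc8.png",cv2.resize(im[180:370,260:400],None,fx=5,fy=3.1,interpolation=cv2.INTER_CUBIC))
E
```

```text
t 11.97 pos [582.2 186.4 261.6] rot [ 3.14e+00  1.00e-03 -5.59e-02] F [-0.7 -0.5 -0.3] w 8.9
total slide (current axes) [-0.1 -2.3 36.6]
turn deg [ 0.09  0.06 -0.05]
```

View pics/wc8.png

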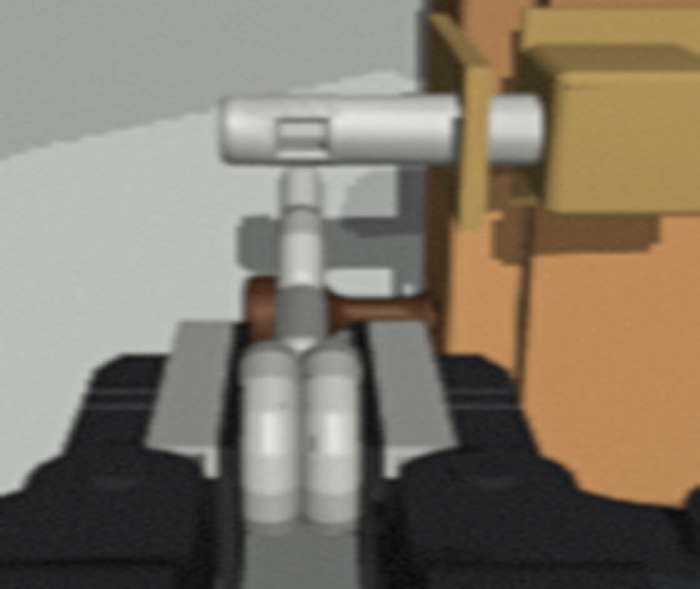

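Call:
play_rows --targets '[{"slide": [0,-2.2,20],"turn": [0,0,0],"hand": 0},{"slide": [0,0,19],"turn": [0,0,0],"hand": 0},{"slide": [0,0,0],"turn": [0,0,0],"hand": 0}]'

```text
clock: 12.4
eef_pos: [581.9, 187.6, 221.8]
tool_rot: [3.139, 0.003, -0.057]
force: [-0.3, -0.4, -0.9]
width: 9.0
```

```bash
python3 - <<'E'
from h import *
go(582.2,188.6,216,-0.055)
n="wrist";q=calibration(n);im,d=get_image(n)
cv2.imwrite("pics/wc9.png",cv2.resize(im[180:370,260:400],None,fx=5,fy=3.1,interpolation=cv2.INTER_CUBIC))
im,d=get_image("side");cv2.imwrite(f"pics/side9.png",cv2.resize(im[180:330,240:390],None,fx=4,fy=4,interpolation=cv2.INTER_CUBIC))
E
```

```text
t 12.4 pos [581.9 187.6 221.8] rot [ 3.1393e+00  2.9000e-03 -5.7200e-02] F [-0.3 -0.4 -0.9] w 9.0
total slide (current axes) [ 0.3 -1.1  5.8]
turn deg [ 0.13  0.17 -0.13]
```

View pics/wc9.png

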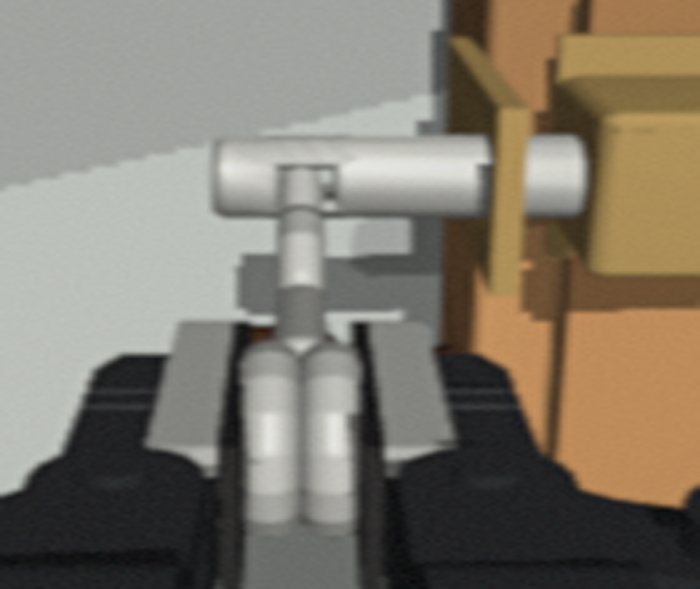

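View pics/side9.png

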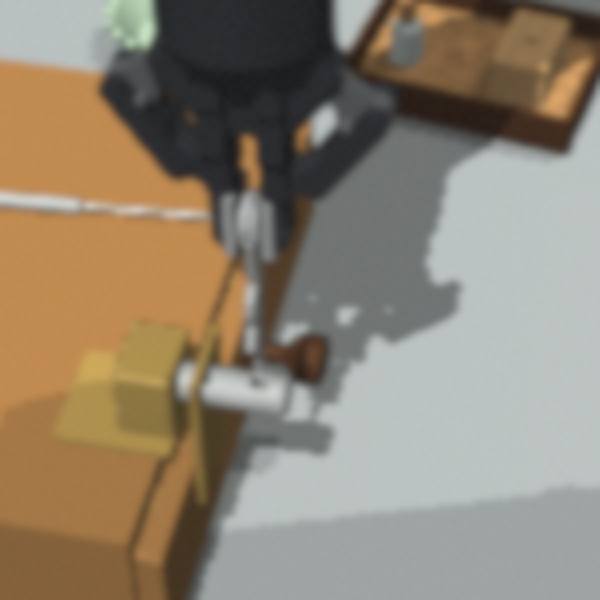

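Call:
play_rows --targets '[{"slide": [0.8,-0.8,1.5],"turn": [0,0,0],"hand": 0},{"slide": [0,0,1.5],"turn": [0,0,0],"hand": 0},{"slide": [0,0,1.5],"turn": [0,0,0],"hand": 0}]'

```text
clock: 12.88
eef_pos: [583.7, 190.7, 218.7]
tool_rot: [-3.142, -0.0, -0.055]
force: [-0.6, -1.2, -0.7]
width: 9.0
```

Call:
play_rows --targets '[{"slide": [0,0,1],"turn": [0,0,0],"hand": 0},{"slide": [0,0,1],"turn": [0,0,0],"hand": 0}]'

```text
clock: 13.12
eef_pos: [583.5, 190.7, 216.4]
tool_rot: [3.142, 0.0, -0.055]
force: [0.2, 0.1, -0.5]
width: 9.2
```

Call:
play_rows --targets '[{"slide": [0,0,1],"turn": [0,0,0],"hand": 0},{"slide": [0,0,1],"turn": [0,0,0],"hand": 0}]'

```text
clock: 13.38
eef_pos: [583.6, 190.6, 214.4]
tool_rot: [3.142, 0.0, -0.055]
force: [0.1, 0.3, -0.2]
width: 8.9
```

Call:
play_rows --targets '[{"slide": [0,0,-4],"turn": [0,0,0],"hand": 0},{"slide": [-0.6,2.1,0],"turn": [0,0,0],"hand": 0},{"slide": [0,0,0],"turn": [0,0,0],"hand": 0}]'

```text
clock: 13.75
eef_pos: [582.9, 188.2, 218.7]
tool_rot: [3.141, -0.0, -0.056]
force: [0.3, -0.2, 0.2]
width: 9.2
```

```bash
python3 - <<'E'
from h import *
go(582.8,188.6,216,-0.055)
n="wrist";q=calibration(n);im,d=get_image(n)
cv2.imwrite("pics/wc10.png",cv2.resize(im[200:300,280:380],None,fx=6,fy=6,interpolation=cv2.INTER_CUBIC))
im,d=get_image("side");cv2.imwrite(f"pics/side10.png",cv2.resize(im[220:300,270:340],None,fx=8,fy=7,interpolation=cv2.INTER_CUBIC))
E
```

```text
t 13.75 pos [582.9 188.2 218.7] rot [ 3.1414e+00 -3.0000e-04 -5.5500e-02] F [ 0.3 -0.2  0.2] w 9.2
total slide (current axes) [-0.1 -0.4  2.7]
turn deg [ 0.01 -0.01 -0.03]
```

View pics/wc10.png

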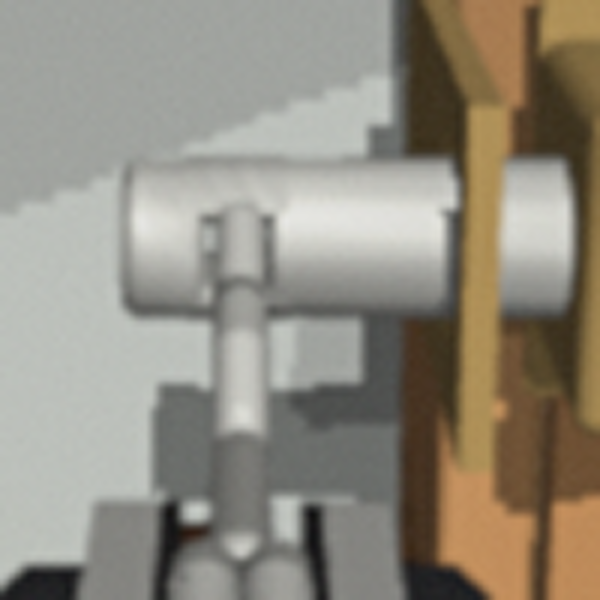

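View pics/side10.png

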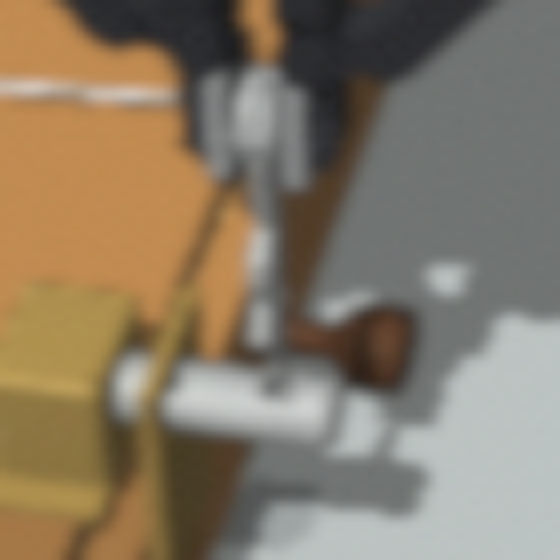

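Call:
play_rows --targets '[{"slide": [0,-0.3,1.5],"turn": [0,0,0],"hand": 0},{"slide": [0,0,1.5],"turn": [0,0,0],"hand": 0},{"slide": [0,0,1],"turn": [0,0,0],"hand": 0}]'

```text
clock: 14.22
eef_pos: [582.8, 188.9, 214.3]
tool_rot: [3.142, 0.0, -0.055]
force: [0.5, 0.3, -0.1]
width: 9.0
```

Call:
play_rows --targets '[{"slide": [0,0,1],"turn": [0,0,0],"hand": 0},{"slide": [0,0,1],"turn": [0,0,0],"hand": 0}]'

```text
clock: 14.48
eef_pos: [582.9, 188.9, 212.5]
tool_rot: [-3.142, -0.0, -0.055]
force: [-0.6, -0.4, -1.0]
width: 9.1
```

Call:
play_rows --targets '[{"slide": [0,0,1],"turn": [0,0,0],"hand": 0},{"slide": [0,0,1],"turn": [0,0,0],"hand": 0}]'

```text
clock: 14.72
eef_pos: [582.9, 188.9, 210.5]
tool_rot: [-3.142, -0.0, -0.055]
force: [-0.3, -0.0, -0.3]
width: 9.0
```

Call:
play_rows --targets '[{"slide": [0,0,1],"turn": [0,0,0],"hand": 0},{"slide": [0,0,1],"turn": [0,0,0],"hand": 0}]'

```text
clock: 14.98
eef_pos: [582.9, 188.9, 208.5]
tool_rot: [3.142, -0.0, -0.055]
force: [-0.2, 0.3, -1.2]
width: 8.8
```

Call:
play_rows --targets '[{"slide": [0,0,2],"turn": [0,0,0],"hand": 0},{"slide": [0,0,2],"turn": [0,0,0],"hand": 0}]'

```text
clock: 15.22
eef_pos: [582.9, 188.8, 204.3]
tool_rot: [3.142, 0.0, -0.055]
force: [0.1, 0.1, -0.2]
width: 9.1
```

Call:
play_rows --targets '[{"slide": [0,0,2],"turn": [0,0,0],"hand": 0},{"slide": [0,0,2],"turn": [0,0,0],"hand": 0},{"slide": [0,0,2],"turn": [0,0,0],"hand": 0}]'

```text
clock: 15.6
eef_pos: [582.9, 188.9, 198.4]
tool_rot: [-3.142, 0.0, -0.055]
force: [1.1, 0.3, -0.1]
width: 9.1
```

Call:
play_rows --targets '[{"slide": [0,0,2],"turn": [0,0,0],"hand": 0},{"slide": [0,0,2],"turn": [0,0,0],"hand": 0},{"slide": [0,0,2],"turn": [0,0,0],"hand": 0}]'

```text
clock: 15.98
eef_pos: [582.9, 188.9, 192.4]
tool_rot: [-3.142, -0.0, -0.055]
force: [-0.2, 0.0, -0.1]
width: 9.3
```

```bash
python3 - <<'E'
from h import *
go(582.8,188.6,184,-0.055)
im,d=get_image("side");cv2.imwrite(f"pics/side11.png",cv2.resize(im[220:300,270:340],None,fx=8,fy=7,interpolation=cv2.INTER_CUBIC))
E
```

```text
t 15.97 pos [582.9 188.9 192.4] rot [-3.1416e+00 -1.0000e-04 -5.5200e-02] F [-0.2  0.  -0.1] w 9.3
total slide (current axes) [-0.1  0.3  8.4]
turn deg [-0.   -0.   -0.01]
```

View pics/side11.png

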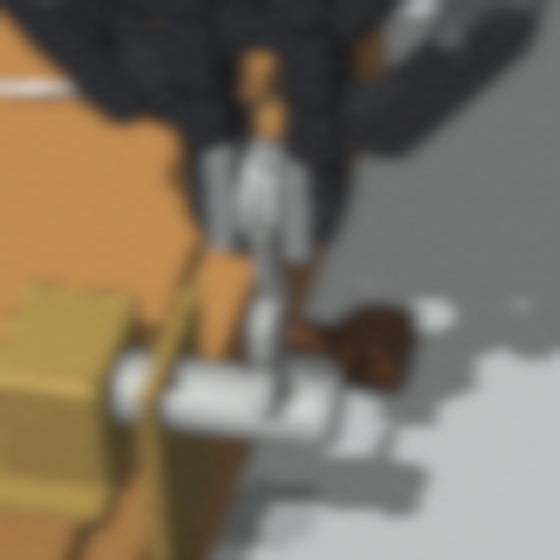

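Call:
play_rows --targets '[{"slide": [0,0,2],"turn": [0,0,0],"hand": 0},{"slide": [0,0,2],"turn": [0,0,0],"hand": 0}]'

```text
clock: 16.27
eef_pos: [582.9, 188.9, 188.5]
tool_rot: [-3.142, -0.0, -0.055]
force: [-0.1, 1.3, -0.3]
width: 9.2
```

Call:
play_rows --targets '[{"slide": [0,0,1.5],"turn": [0,0,0],"hand": 0},{"slide": [0,0,1],"turn": [0,0,0],"hand": 0}]'

```text
clock: 16.52
eef_pos: [582.9, 188.9, 185.9]
tool_rot: [3.142, 0.0, -0.055]
force: [-0.8, 0.4, -1.1]
width: 9.2
```

Call:
play_rows --targets '[{"slide": [0,0,1],"turn": [0,0,0],"hand": 0},{"slide": [0,0,1],"turn": [0,0,0],"hand": 0}]'

```text
clock: 16.77
eef_pos: [582.9, 188.9, 184.0]
tool_rot: [-3.142, -0.0, -0.055]
force: [-0.1, -0.1, 0.3]
width: 9.4
```

Call:
play_rows --targets '[{"slide": [0,0,1],"turn": [0,0,0],"hand": 0},{"slide": [0,0,1],"turn": [0,0,0],"hand": 0}]'

```text
clock: 17.02
eef_pos: [582.9, 188.9, 182.0]
tool_rot: [-3.142, -0.0, -0.055]
force: [0.6, 0.7, -1.0]
width: 9.0
```

Call:
play_rows --targets '[{"slide": [0,0,1],"turn": [0,0,0],"hand": 0},{"slide": [0,0,1],"turn": [0,0,0],"hand": 0}]'

```text
clock: 17.27
eef_pos: [582.9, 188.9, 179.9]
tool_rot: [3.142, -0.0, -0.055]
force: [0.2, 0.8, -0.5]
width: 9.3
```

Call:
play_rows --targets '[{"slide": [0,0,1],"turn": [0,0,0],"hand": 0},{"slide": [0,0,1],"turn": [0,0,0],"hand": 0}]'

```text
clock: 17.52
eef_pos: [582.9, 188.9, 178.0]
tool_rot: [3.142, 0.0, -0.055]
force: [-0.9, 1.0, -1.1]
width: 9.1
```

Call:
play_rows --targets '[{"slide": [0,0,1],"turn": [0,0,0],"hand": 0},{"slide": [0,0,1],"turn": [0,0,0],"hand": 0}]'

```text
clock: 17.77
eef_pos: [582.9, 188.9, 176.0]
tool_rot: [3.142, -0.0, -0.055]
force: [0.3, -0.7, -0.1]
width: 9.2
```

Call:
play_rows --targets '[{"slide": [0,0,1],"turn": [0,0,0],"hand": 0},{"slide": [0,0,1],"turn": [0,0,0],"hand": 0}]'

```text
clock: 18.02
eef_pos: [582.8, 188.9, 173.9]
tool_rot: [3.142, 0.0, -0.055]
force: [-0.2, -0.1, -0.5]
width: 8.8
```

```bash
python3 - <<'E'
from h import *
im,d=get_image("side");cv2.imwrite(f"pics/side12.png",cv2.resize(im[220:300,270:340],None,fx=8,fy=7,interpolation=cv2.INTER_CUBIC))
im,d=get_image("wrist");cv2.imwrite("pics/wc12.png",cv2.resize(im[200:360,260:400],None,fx=5,fy=3.7,interpolation=cv2.INTER_CUBIC))
E
```

```text
(no output)
```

View pics/side12.png

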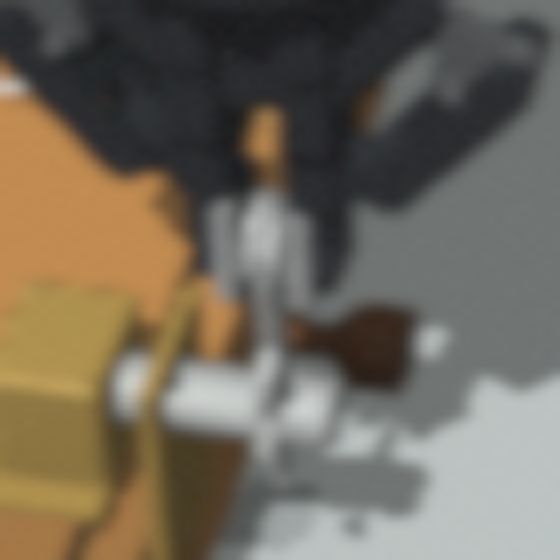

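View pics/wc12.png

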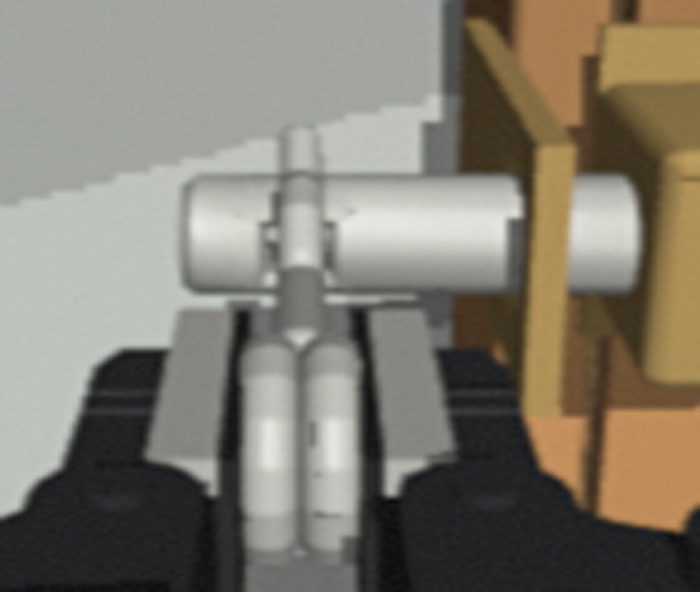

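Call:
play_rows --targets '[{"slide": [0,0,1],"turn": [0,0,0],"hand": 0},{"slide": [0,0,1],"turn": [0,0,0],"hand": 0}]'

```text
clock: 18.38
eef_pos: [583.0, 189.1, 172.1]
tool_rot: [-3.141, -0.0, -0.055]
force: [-1.2, 0.6, 0.8]
width: 9.2
```

Call:
play_rows --targets '[{"slide": [0,0,1],"turn": [0,0,0],"hand": 0},{"slide": [0,0,1],"turn": [0,0,0],"hand": 0}]'

```text
clock: 18.62
eef_pos: [583.1, 189.4, 170.3]
tool_rot: [-3.141, -0.001, -0.055]
force: [-0.6, 1.4, 2.1]
width: 9.0
```

Call:
play_rows --targets '[{"slide": [0,0,1],"turn": [0,0,0],"hand": 0},{"slide": [0,0,0.7],"turn": [0,0,0],"hand": 0}]'

```text
clock: 18.88
eef_pos: [583.1, 189.4, 168.6]
tool_rot: [-3.141, -0.001, -0.055]
force: [-0.2, 2.2, 1.2]
width: 9.1
```

Bow contact has begun; I'm continuing gently.

Call:
play_rows --targets '[{"slide": [0,0,1],"turn": [0,0,0],"hand": 0},{"slide": [0,0,1],"turn": [0,0,0],"hand": 0}]'

```text
clock: 19.12
eef_pos: [582.8, 189.3, 166.2]
tool_rot: [-3.141, 0.0, -0.055]
force: [-0.2, 1.8, 0.6]
width: 8.8
```

Call:
play_rows --targets '[{"slide": [0,0,1],"turn": [0,0,0],"hand": 0},{"slide": [0,0,1],"turn": [0,0,0],"hand": 0}]'

```text
clock: 19.38
eef_pos: [582.8, 189.4, 164.3]
tool_rot: [-3.141, -0.0, -0.055]
force: [0.5, 3.3, 1.7]
width: 8.8
```

Call:
play_rows --targets '[{"slide": [0,0,1],"turn": [0,0,0],"hand": 0},{"slide": [0,0,1],"turn": [0,0,0],"hand": 0}]'

```text
clock: 19.62
eef_pos: [582.9, 189.1, 162.2]
tool_rot: [-3.141, -0.0, -0.055]
force: [0.0, 3.4, 0.4]
width: 9.3
```

Call:
play_rows --targets '[{"slide": [0,0,1],"turn": [0,0,0],"hand": 0},{"slide": [0,0,1],"turn": [0,0,0],"hand": 0}]'

```text
clock: 19.88
eef_pos: [582.7, 188.7, 160.0]
tool_rot: [3.141, 0.0, -0.055]
force: [0.1, 3.0, -0.1]
width: 9.1
```

Call:
play_rows --targets '[{"slide": [0,0,1],"turn": [0,0,0],"hand": 0},{"slide": [0,0,1],"turn": [0,0,0],"hand": 0}]'

```text
clock: 20.12
eef_pos: [582.7, 188.3, 158.0]
tool_rot: [3.141, 0.0, -0.055]
force: [0.2, 2.2, -0.8]
width: 8.8
```

```bash
python3 - <<'E'
from h import *
go(582.8,188.6,155,-0.055)
im,d=get_image("side");cv2.imwrite(f"pics/side13.png",cv2.resize(im[220:300,270:340],None,fx=8,fy=7,interpolation=cv2.INTER_CUBIC))
im,d=get_image("wrist");cv2.imwrite("pics/wc13.png",cv2.resize(im[200:360,260:400],None,fx=5,fy=3.7,interpolation=cv2.INTER_CUBIC))
E
```

```text
t 20.12 pos [582.7 188.3 158. ] rot [ 3.1406e+00  5.0000e-04 -5.5400e-02] F [ 0.2  2.2 -0.8] w 8.8
total slide (current axes) [ 0.1 -0.3  3. ]
turn deg [ 0.06  0.03 -0.02]
```

View pics/side13.png

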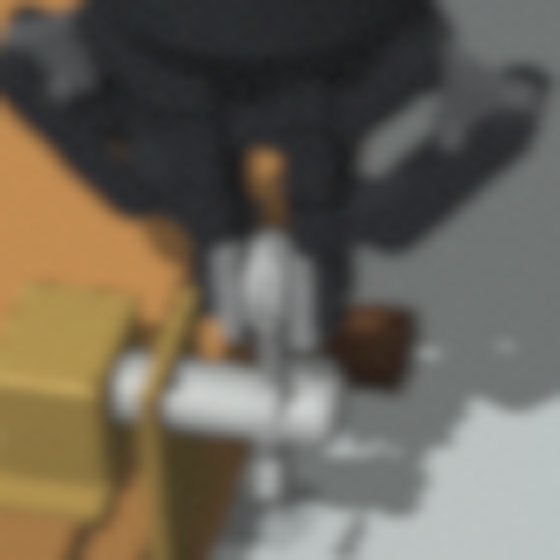

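View pics/wc13.png

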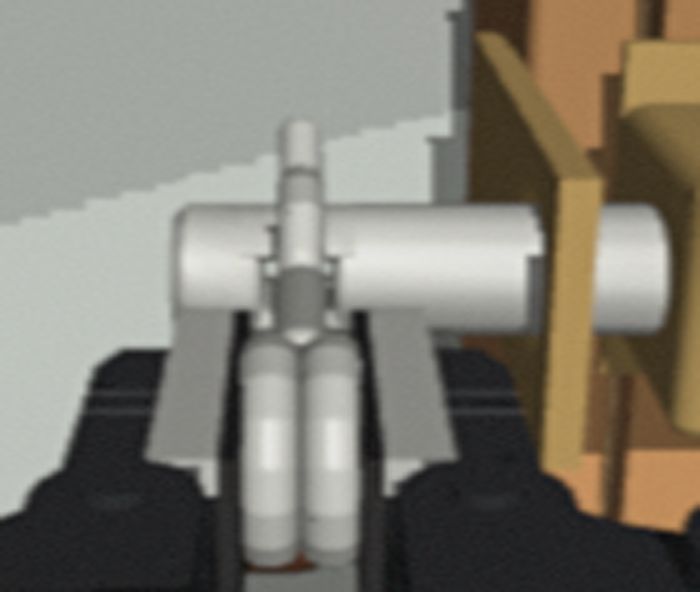

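Call:
play_rows --targets '[{"slide": [0,0,0.7],"turn": [0,0,0],"hand": 0},{"slide": [0,0,0.7],"turn": [0,0,0],"hand": 0}]'

```text
clock: 20.48
eef_pos: [582.8, 188.1, 156.8]
tool_rot: [3.14, 0.0, -0.056]
force: [-0.7, -0.1, -0.6]
width: 9.1
```

Call:
play_rows --targets '[{"slide": [0,0,0.6],"turn": [0,0,0],"hand": 0},{"slide": [0,0,0.6],"turn": [0,0,0],"hand": 0}]'

```text
clock: 20.72
eef_pos: [582.9, 188.3, 155.6]
tool_rot: [3.141, 0.0, -0.056]
force: [-0.7, -0.3, 0.4]
width: 9.4
```

Call:
play_rows --targets '[{"slide": [0,0,0.5],"turn": [0,0,0],"hand": 0},{"slide": [0,0,0.5],"turn": [0,0,0],"hand": 0}]'

```text
clock: 20.98
eef_pos: [582.9, 188.8, 154.7]
tool_rot: [3.141, -0.0, -0.055]
force: [-0.1, -0.4, -0.8]
width: 9.0
```

Call:
play_rows --targets '[{"slide": [0,0,0.5],"turn": [0,0,0],"hand": 0},{"slide": [0,0,0.5],"turn": [0,0,0],"hand": 0}]'

```text
clock: 21.22
eef_pos: [582.9, 188.8, 153.9]
tool_rot: [3.141, -0.0, -0.055]
force: [-0.7, -0.2, 1.7]
width: 9.1
```

Call:
play_rows --targets '[{"slide": [0,0,0.5],"turn": [0,0,0],"hand": 0},{"slide": [0,0,0.4],"turn": [0,0,0],"hand": 0}]'

```text
clock: 21.48
eef_pos: [583.0, 188.9, 153.4]
tool_rot: [3.142, -0.001, -0.055]
force: [-1.2, -0.9, 6.6]
width: 9.2
```

Call:
play_rows --targets '[{"slide": [0,0,0.4],"turn": [0,0,0],"hand": 0},{"slide": [0,0,0.4],"turn": [0,0,0],"hand": 0}]'

```text
clock: 21.72
eef_pos: [583.1, 188.9, 153.2]
tool_rot: [3.142, -0.001, -0.055]
force: [-3.0, -1.9, 9.5]
width: 9.3
```

Call:
play_rows --targets '[{"slide": [0,0,-1],"turn": [0,0,0],"hand": 0},{"slide": [0,0,0],"turn": [0,0,0],"hand": 16},{"slide": [0,0,0],"turn": [0,0,0],"hand": 22},{"slide": [0,0,0],"turn": [0,0,0],"hand": 26}]'

```text
clock: 22.22
eef_pos: [582.8, 188.9, 152.7]
tool_rot: [3.142, 0.0, -0.055]
force: [-0.3, 0.2, -1.3]
width: 25.7
```

```bash
python3 - <<'E'
from h import *
go(582.8,188.6,155,-0.055)
im,d=get_image("side");cv2.imwrite(f"pics/side14.png",cv2.resize(im[220:300,270:340],None,fx=8,fy=7,interpolation=cv2.INTER_CUBIC))
im,d=get_image("wrist");cv2.imwrite("pics/wc14.png",cv2.resize(im[200:360,260:400],None,fx=5,fy=3.7,interpolation=cv2.INTER_CUBIC))
E
```

```text
t 22.23 pos [582.8 188.9 152.7] rot [ 3.1416e+00  4.0000e-04 -5.5100e-02] F [-0.3  0.2 -1.3] w 25.7
total slide (current axes) [ 0.   0.3 -2.3]
turn deg [ 0.    0.02 -0.01]
```

View pics/side14.png

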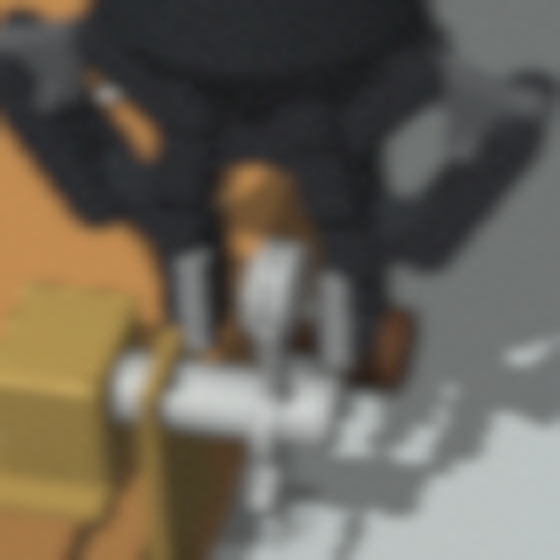

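View pics/wc14.png

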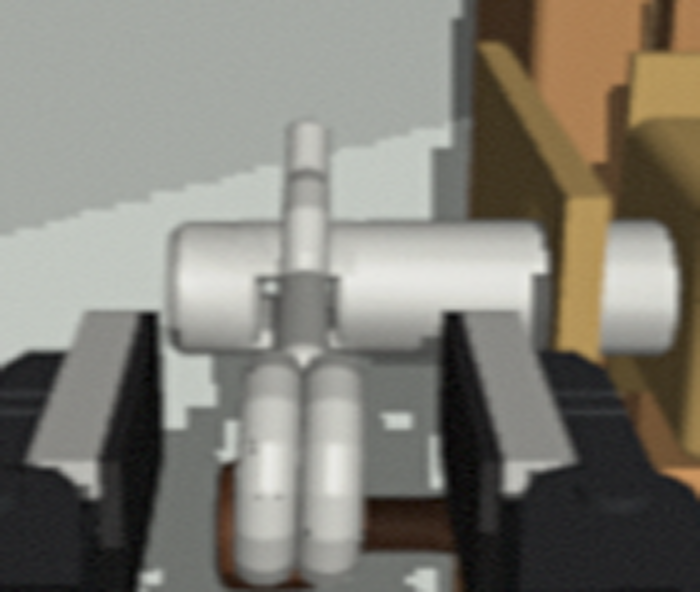

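Call:
play_rows --targets '[{"slide": [0,0,-5],"turn": [0,0,0],"hand": 28},{"slide": [0,0,-15],"turn": [0,0,0],"hand": 28},{"slide": [0,0,-30],"turn": [0,0,0],"hand": 40},{"slide": [0,0,-50],"turn": [0,0,0],"hand": 40},{"slide": [0,0,0],"turn": [0,0,0],"hand": 40}]'

```text
clock: 22.95
eef_pos: [585.5, 190.6, 258.5]
tool_rot: [-3.137, -0.009, -0.055]
force: [0.3, 0.2, 1.0]
width: 40.4
```

```bash
python3 - <<'E'
from h import *
go(582.8,188.6,155,-0.055)
im,d=get_image("side");cv2.imwrite(f"pics/side15.png",cv2.resize(im[220:300,270:340],None,fx=8,fy=7,interpolation=cv2.INTER_CUBIC))
n="wrist";q=calibration(n);im,d=get_image(n);np.savez("pics/wrist15.npz",im=im,d=d,**{k:np.array(q[k]) for k in "KDRt"});cv2.imwrite("pics/wc15.png",cv2.resize(im[160:300,240:400],None,fx=5,fy=4,interpolation=cv2.INTER_CUBIC))
q=np.load("pics/wrist15.npz")
v,u=np.mgrid[150:310,280:370]
nn=cv2.undistortPoints(np.stack([u.ravel(),v.ravel()],1).astype(float)[:,None],q["K"],q["D"])[:,0]
dd=d[v.ravel(),u.ravel()];W=(np.c_[nn*dd[:,None],dd]-q["t"])@q["R"]
P=W[(dd>0)&(W[:,2]>155)&(W[:,2]<200)&(np.abs(W[:,0]-583)<20)];print(len(P),P.min(0),P.max(0),P.mean(0),cv2.minAreaRect(P[:,:2].astype(np.float32)))
E
```

```text
t 22.95 pos [585.5 190.6 258.5] rot [-3.1373 -0.009  -0.0553] F [0.3 0.2 1. ] w 40.4
total slide (current axes) [ -3.5   2.5 103.4]
turn deg [-0.24 -0.52 -0.02]
525 [576.87498356 174.56515572 155.31061263] [588.07780531 200.2714318  185.67515441] [582.65279028 190.79840926 180.04606824] ((582.4277954101562, 187.44595336914062), (25.48876190185547, 9.775446891784668), 85.92472076416016)
```

View pics/side15.png

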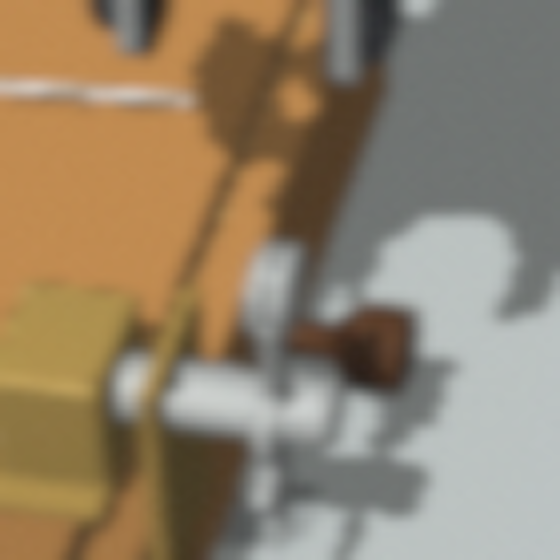

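View pics/wc15.png

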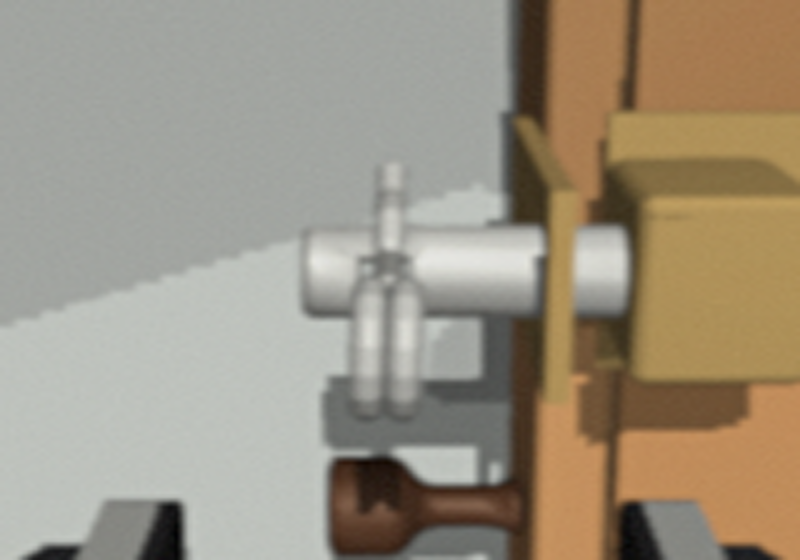

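Call:
play_rows --targets '[{"slide": [0,0,-20],"turn": [0,0,0],"hand": 40},{"slide": [0,0,0],"turn": [0,0,0],"hand": 40},{"slide": [0,0,0],"turn": [0,0,0],"hand": 40}]'

```text
clock: 23.42
eef_pos: [582.2, 188.5, 271.8]
tool_rot: [3.141, 0.002, -0.055]
force: [0.2, 0.2, -0.1]
width: 39.8
```

```bash
python3 - <<'E'
from h import *
print(read_state()["force"],read_state()["qd"].round(3))
im,d=get_image("top");cv2.imwrite("pics/top16.png",im)
print(finish_job())
E
```

```text
[ 0.19079392  0.2344541  -0.11761332] [-0.001  0.004  0.002  0.003 -0.001  0.003  0.   ]
the job is handed in; nothing more can be done
None
```

View pics/top16.png

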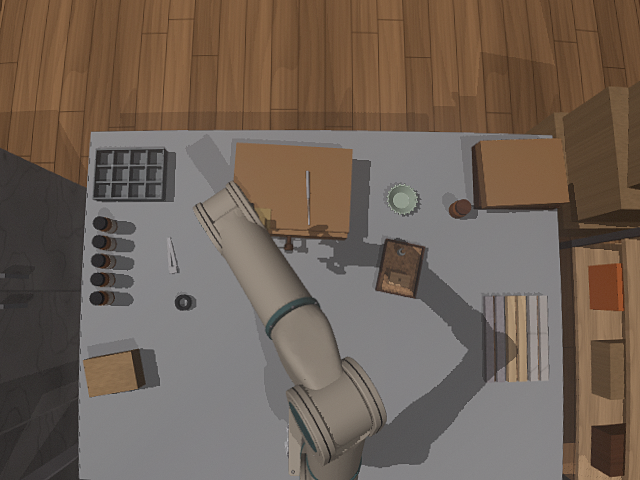

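The job is handed in at about 23.5 s of the 72 s allowed, with the drawer shut and the clip sitting home on the pin; the hand-in gives no verdict.

**What I did:** I pushed the drawer by its knob until it stopped at about 13 N. I found the pin's hole in the wrist camera rather than by feeling along the pin, and the leg went straight in. I pressed the clip down until its shoulder stopped on the pin. The wrist readings at the end of each move were at most 3.5 N while the bow sprung over and about 10 N at the shoulder. I then let go and lifted clear.

**Last checks:**
- **Clip:** the coil's centre measures about 48 mm above the pin's axis and 1 mm to its side. The leg stands out below the pin and the clip looks upright. The bow lies beside the pin on its +y side.
- **Drawer:** the plate still sits where it was when I stopped pushing. I did not measure the drawer's travel directly.
- **Other things:** in the final top picture they look to be where they started.
- **Robot:** it touches nothing, and the wrist force is about 0.3 N.

**What disagreed or was not seen:**
- The bow took less force than the roughly 10 N expected. The readings come only at the end of each move, so a short peak could have gone unseen.
- The bow's final opening was judged only by eye in the pictures.

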